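# Turn the drip hook to its stop and hang the vial basket

## Task

With the fingertips, gently push the orange swivel hook of the drip stand round, clockwise as seen from above, until it is firmly home against its stop and stays pointing straight out over the white drip tray when you let go of it; push, do not pinch or force it. Then lift the vial basket by its blue grip, pass its eye over the hook's upturned tip, and lower it gently until the hook carries it before you let go. It must hang still on the hook with the hook still facing home, and the glassware and bottles around must stay standing where they are.

Things in the scene. Friction and masses are not known exactly. Their poses are not given: they have to be found in the camera images.
- stand: Drip stand, fixed: grey foot 220 x 130 mm with a low white drip tray, steel post of 18 mm diameter. Origin on the table under the post's axis, z up. The tray lies on its -x side; the hook is home, on its stop, when it points along the stand's own -x axis (over the tray, where a small red mark is on the post). Post with swivel and hook root ends 184 mm above the table.
- hook_tip (a point): Orange swivel hook: a level round peg of 10 mm diameter sticking out radially from the post, axis 176 mm above the table. This point is on its axis at the outer end, 88 mm from the post's axis; there a 10 mm tip turns up, top 14 mm above the peg's axis. The hook's own -x axis points outwards. It starts 50 to 110 degrees counter-clockwise (from above) of home.
- stand_axis (a point): Point on the post's axis at peg height, 176 mm: the swivel's vertical axis. The swivel turns clockwise up to a hard stop at home, drags with about 0.35 N m (6 N at 60 mm from the axis) and stays where left. The hook sits on it in a rubber bush that gives sideways 1 rad per 5 N m (0.7 mm per N at 60 mm), so a pushed hook runs 4 degrees ahead of the swivel and springs back when let go.
- hook_seat (a point): Point on top of the peg, 50 mm from the post's axis, 181 mm above the table, where the basket's bar should rest (15 mm either way along the peg will do). Axes as hook_tip. To bring the hook home it must be pressed on the stop, past the home direction, with clearly more than the drag: 9 to 12 N at 60 mm. More than 15 N overloads the hook.
- basket_grip (a point): Vial basket, 56 x 72 x 42 mm, 144 mm high over all, about 0.32 kg (0.8 to 1.25 times that), standing on the steel tray. This point is the centre of its blue grip, a block 14 mm (basket x) by 34 mm (basket y) by 40 mm high, 124 mm above the basket's underside. Grasp it across the 14 mm, from above. z up.
- basket_eye (a point): The eye is an opening under the grip, seen along the basket's x: 58 mm wide (y), 55 mm high, between two uprights, the vials below (tops 43 mm above the underside) and a flat bar above, 12 (x) by 68 (y) by 6 mm. This point: middle of the bar's underside, 98 mm above the basket's underside, 26 mm below the grip's centre. The peg passes through along the basket's x, either way round.
- tray: Steel tray, fixed, 260 x 300 mm, rim 16 mm high; the basket, dish and dropper bottle stand in it. Origin on the table under its centre.
- dish: White porcelain dish, 72 mm across, 32 mm high, in the tray; bystander. Origin at its underside.
- dropper: Small red dropper bottle, 26 mm across, 66 mm high, in the tray; bystander. Origin at its underside.
- brown_bottle: Brown glass bottle, 52 mm across, 110 mm high; bystander. Origin at its underside.
- flask: Conical glass flask, 80 mm across the foot, 120 mm high; bystander. Origin at its underside.
- beaker: Glass beaker, 68 mm across, 85 mm high; bystander. Origin at its underside.
- jar: White jar with a blue cap, 56 mm across, 60 mm high; bystander. Origin at its underside.

How it is judged:
On the way, in this order (a step that is already met when the one before it is completed fails the run):
1. the empty hook has been pushed home: let go, it points along the stand's -x axis (tip within 4 mm) (y of hook_tip in the frame of stand between -0.004 and 0.004 m and x of hook_tip in the frame of stand below 0 m and contact force between the fingers and hook below 0.3 N and contact force between basket and hook below 0.1 N), for 0.3 s.
2. the basket hangs on the hook (horizontal distance between basket_eye and hook_seat below 0.034 m and z of basket_eye in the frame of hook_seat between -0.006 and 0.006 m and contact force between basket and hook above 1 N and angle between basket_grip's own z axis and vertical below 0.2 rad), for 0.2 s.
At the end, for the whole second after the job is handed in: Basket released and at rest, its bar on the hook's peg (eye within 34 mm of the seat sideways, 6 mm in height; tilt under 0.2 rad; hook bears over 1 N); hook points home, tip within 4 mm of the stand's -x line; bystanders moved under 25 mm (all of step 2 and y of hook_tip in the frame of stand between -0.004 and 0.004 m and x of hook_tip in the frame of stand below 0 m and contact force between the fingers and hook below 0.3 N and linear speed of basket below 0.03 m/s and angular speed of basket below 0.4 rad/s and contact force between the fingers and basket below 0.1 N); the robot touches nothing.
It fails at once if the robot pressed the hook with more than 15 N (contact force between any of the fingers, the arm and hook above 15 N).
It fails at once if the basket was driven, jammed or dropped on the hook with more than 25 N (contact force between basket and hook above 25 N).
It fails at once if a bystander was moved more than 25 mm or tipped (distance of any of dish, dropper, brown_bottle, flask, beaker, jar from where it was at the start of the episode above 0.025 m or angle between any of dish, dropper, brown_bottle, flask, beaker, jar's own z axis and vertical above 0.5 rad).
It also fails if it takes over 72 s, if anything falls off the work surface, if the arm or the gripper's body presses on something with over 40 N, if the wrist force passes 120 N, or if a joint passes its speed limit or range.

## Robot

A 7-joint arm with a two-finger parallel gripper is mounted at the origin on the work surface. World frame = base frame: x ahead of the robot, y to its left, z up, the work surface at z = 0. Lengths are in m, angles in rad, forces in N, time in s.
With the tool pointing down it reaches from about 0.425 to 1.025 m from the base axis. Payload 3.6 kg.
Tool frame: the origin (TCP) lies midway between the tips of the shut fingers; the grasp point (between the pads) lies manip.tcp_to_grasp behind it (manip.tcp_to_grasp is the distance from the TCP to the grasp point, in m); x points along the fingers, y is the direction in which the jaws open and shut, and the axes are right-handed (so a half turn about x gives the same grasp; the last joint's range is limited). The gripper opens to 85 mm and grips with 20 to 120 N. Pads are 22 mm wide; open, the fingers measure 114 mm over their backs; the gripper's body (76 mm by 85 mm) begins 54 mm behind the grasp point. The pads swing forward as they close: fully open they stand 13 mm farther back than shut.
Start: joints at [-1.351, 0.591, 0.048, 1.609, -0.033, 0.943, -0.034], TCP at [0.223, 0.69, 0.192] pointing down, gripper open.
Joint ranges: [-2.69, 2.69], [-0.47, 2.24], [-1.27, 1.36], [0.19, 2.51], [-1.53, 4.68], [0.08, 2.07], [-3.09, 3.09]. Speed limits (rad/s): [2.57, 2.57, 3.14, 3.14, 3.14, 3.14, 3.14].

## Interface

Orientations are given as a unit quaternion [x, y, z, w].
In Python, from station import telemetry, optics, workorder, manip gives the robot as it stands.
- The arm moves only by the tool arm_command, never from a script. Its argument "commands" is a list of rows, each an object of numbers: "x", "y", "z": the shift along the tool's x, y, z in cm; "yaw": the turn about the tool's x in degrees. In form: [{"x": .., "y": .., "z": .., "yaw": ..}, ...]. A call has 1 to 12 rows; each row is the pose to reach, as a shift and turn from the pose commanded when the call began, along the tool's axes at that moment; what a row does not reach only later rows make up. A row lasts 1/8 s, in which the tool goes at most 62.5 mm and 10.7 degrees, less where a joint would pass 70% of its speed; a pose out of reach is approached as far as the arm can. A call with a gripper value outside its range is refused whole. "fingers" is the closure, from 0 (fully open) to 1 (shut), set as the call begins (left out, the last holds). The fingers move at their own pace and stop on an object; "newtons" is the grip in N (left out, the last holds). Time passes only in rows, so rows that repeat a pose let the fingers close. It gives the time, the measured TCP pose, the force and the opening at its end, in the units of the state.
- telemetry.state(): the state, without advancing time (a new reading comes with each control period).
- optics.camera(name): name is "scene" or "top"; returns a dict with "img" (420x560x3 uint8, red, green, blue), "z_map" (420x560 float32, m along the optical axis (not along the pixel's ray), 0 where there is no reading), "mtx" (3x3 intrinsics, pixels), "extrinsics" (4x4, takes a point from world to camera coordinates). Camera axes: x right, y up, looking along -z (the intrinsics and any distortion apply to the point x, -y, -z); pixel columns grow to the right and rows downward; lengths in m; the calibration is good to about 2 mm. A picture is of the moment at which its call begins.
- workorder.hand_in(): hands the job in, once; it reports no verdict.
Trained networks look in the newest picture that a camera, given by its name, has taken for a name from the list of things; names that differ only in an ending like _2 or _b are one class to them, and where a whole thing is asked for, a point or a joint stands for the part that bears it (a point fixed in the world has none). Each returns a list of dicts, best first, with "confidence" (0 to 1); they miss things now and then, are a little off and sometimes report something else, mostly with a low value. They report only what shows in the picture. A call takes as long as a camera call.
- optics.trace(label, camera): "pixels" (420x560 bool, what is visible of it).
- optics.spot_point(label, camera): "centre" ([x, y, z] in m, in world coordinates, good to about 4 mm: a listed point, or the origin of a listed thing).
The state is a dict: "time": time; "joint_positions": joint angles; "dq": joint speeds; "joint_efforts": joint torques, N m; "eef_pos": TCP position; "ee_rot": TCP orientation; "wrist_force": force on the tool from outside, world axes, zero at the start; "moment": the same for the moment, N m; "width": finger opening in m.
Only numpy, scipy, OpenCV 4.12 (cv2) and the standard library are available. Lean on these libraries where they do the work, as an engineer would, in place of code of your own. Each camera call takes 0.05 s, during which the arm holds its last target.

## Working session

There is one attempt and no reset: what is moved stays moved. The work goes in short steps, Python scripts to look and compute and a tool call to move; the robot and the scene stay as the last step left them, time stands still between calls to the robot, and variables do not carry over. Pictures are saved under pics/ and viewed, and the job is handed in when it is done.

Besides the shell and the picture viewer there is one more tool, called after "Request:" in YAML: its name, and indented under it one key for each argument. arm_command: Moves the arm, as the interface text tells. Its arguments: {"type":"object","properties":{"commands":{"type":"array","items":{"type":"object","properties":{"x":{"type":"number"},"y":{"type":"number"},"z":{"type":"number"},"yaw":{"type":"number"}}}},"fingers":{"type":"number"},"newtons":{"type":"number"}},"required":["commands"]}

```bash
mkdir -p pics; ls; cat > h.py <<'E'
import numpy as np, cv2
from station import telemetry, optics, workorder, manip
from scipy.spatial.transform import Rotation as R
def snap(name,fn):
    c=optics.camera(name); cv2.imwrite('pics/'+fn,c['img'][:,:,::-1]); return c
def proj(c,p):
    q=c['extrinsics']@np.append(p,1); v=np.array([q[0],-q[1],-q[2]]); u=c['mtx']@v; return u[:2]/u[2]
def pts(c):
    z=c['z_map']; v,u=np.mgrid[:z.shape[0],:z.shape[1]]
    K=c['mtx']; x=(u-K[0,2])/K[0,0]*z; y=(v-K[1,2])/K[1,1]*z
    P=np.stack([x,-y,-z,np.ones_like(z)],-1)
    return (P@np.linalg.inv(c['extrinsics']).T)[...,:3]
E
python3 - <<'E'
from h import *
s=telemetry.state(); print(s); print(manip.tcp_to_grasp, R.from_quat(s['ee_rot']).as_matrix().round(3))
for n in ('scene','top'):
    c=snap(n,n+'0.png')
    for l in ['stand','hook_tip','stand_axis','hook_seat','basket_grip','basket_eye','tray','dish','dropper','brown_bottle','flask','beaker','jar']:
        r=optics.spot_point(l,n); print(n,l,[(np.round(d['centre'],4).tolist(),round(d['confidence'],2)) for d in r[:2]])
E
```

```text
pics
{'time': 0.0, 'joint_positions': array([-1.3515299 ,  0.59212047,  0.04830939,  1.60984134, -0.03330708,
        0.94267336, -0.03370852]), 'dq': array([-0.00176634, -0.0008447 ,  0.00053435,  0.00147789,  0.0012068 ,
        0.00082386,  0.00082932]), 'joint_efforts': array([ 1.81656510e-04, -5.48680258e+01,  1.54660072e+00, -1.98125482e+01,
        9.33480420e-03,  8.79031664e-03,  2.02594485e-06]), 'eef_pos': array([0.22279761, 0.68895513, 0.19093318]), 'ee_rot': array([ 0.10932154,  0.69855966, -0.11089575,  0.69840199]), 'wrist_force': array([-0.55558668,  0.42113878, -0.38953184]), 'moment': array([0.01467129, 0.03684503, 0.01918721]), 'width': 0.08480599710616393}
0.0187 [[-0.001  0.308  0.952]
 [-0.002  0.952 -0.308]
 [-1.    -0.002  0.   ]]
scene stand [([0.5959, -0.0919, 0.0004], 0.86)]
scene hook_tip [([0.5841, -0.179, 0.1773], 0.75)]
scene stand_axis [([0.6011, -0.0898, 0.1779], 0.72), ([0.5739, 0.3511, 0.0015], 0.28)]
scene hook_seat [([0.5921, -0.1452, 0.1803], 0.62)]
scene basket_grip [([0.557, 0.191, 0.1252], 0.66)]
scene basket_eye [([0.5573, 0.1926, 0.1035], 0.
[... 294 characters left out ...]
32, 0.0032], 0.33)]
scene beaker [([0.5396, -0.3783, -0.0001], 0.72)]
scene jar []
top stand [([0.5982, -0.0915, 0.0043], 0.62)]
top hook_tip [([0.5786, -0.1775, 0.1746], 0.55)]
top stand_axis [([0.5946, -0.093, 0.1774], 0.55)]
top hook_seat [([0.5885, -0.1411, 0.1819], 0.62)]
top basket_grip [([0.558, 0.1923, 0.1254], 0.57)]
top basket_eye [([0.557, 0.1918, 0.1023], 0.91)]
top tray [([0.5045, 0.2291, -0.0018], 0.92)]
top dish [([0.4343, 0.3184, 0.002], 0.83)]
top dropper [([0.5736, 0.3496, 0.0045], 0.53)]
top brown_bottle [([0.7818, 0.0745, 0.0015], 0.74)]
top flask [([0.4213, -0.4031, 0.0024], 0.78)]
top beaker [([0.5414, -0.381, 0.0012], 0.87)]
top jar [([0.3315, -0.3339, -0.0006], 0.83)]
```

View pics/scene0.png

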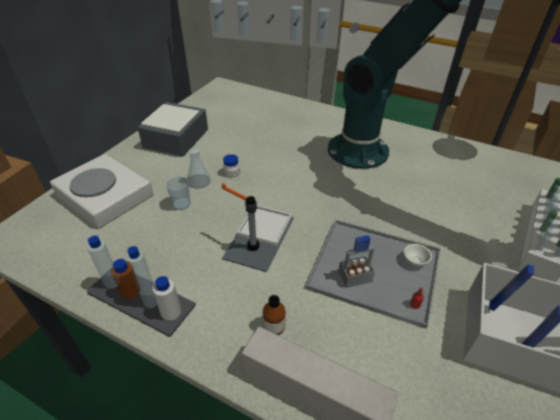

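View pics/top0.png

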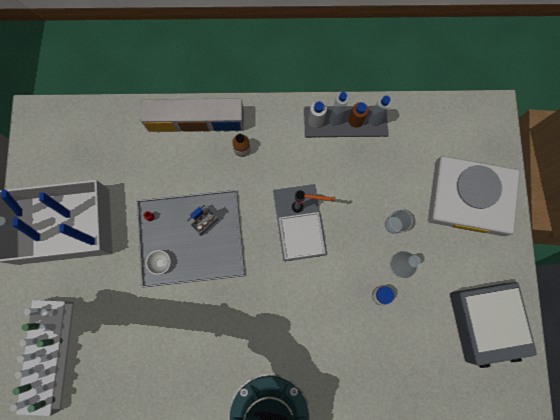

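The hook points right (scene (225,185)→(250,203); top (298,196)→(335,199)). Home is toward the white tray at top (302,237), and the basket is at top (203,218). Next I'll measure the yaws.

```bash
python3 - <<'E'
from h import *
c=snap('top','t1.png'); P=pts(c); im=c['img'].astype(int)
print(c['mtx'], np.linalg.inv(c['extrinsics'])[:3,3])
def rect(m,lab):
    xy=P[m][:,:2].astype(np.float32); r=cv2.minAreaRect(xy*1000); print(lab,m.sum(),np.round(r[0],1),np.round(r[1],1),round(r[2],2), 'z',np.median(P[m][:,2]).round(4))
near=(abs(P[...,0]-.55)<.17)&(abs(P[...,1]+.09)<.1)
hsv=cv2.cvtColor(c['img'],cv2.COLOR_RGB2HSV)
# foot+tray by height
m=near&(P[...,2]>.005)&(P[...,2]<.04)
m=cv2.morphologyEx(m.astype(np.uint8),cv2.MORPH_OPEN,np.ones((3,3)))>0
rect(m,'foot')
w=m&(hsv[...,2]>170)&(hsv[...,1]<50); rect(w,'white')
# hook orange
for n in('top','scene'):
    c2=c if n=='top' else snap(n,'s1.png'); P2=pts(c2); h2=cv2.cvtColor(c2['img'],cv2.COLOR_RGB2HSV)
    o=(h2[...,0]<18)&(h2[...,1]>150)&(P2[...,2]>.15)&(P2[...,2]<.2)&(abs(P2[...,0]-.58)<.12)&(abs(P2[...,1]+.12)<.12)
    q=P2[o]; d=cv2.fitLine(q[:,:2].astype(np.float32),cv2.DIST_HUBER,0,.001,.001).ravel(); print(n,'hook',len(q),d,np.degrees(np.arctan2(d[1],d[0])),q[:,2].max(), q.min(0),q.max(0))
    b=(h2[...,0]>105)&(h2[...,0]<130)&(h2[...,1]>120)&(P2[...,2]>.09)&(P2[...,2]<.16)&(abs(P2[...,0]-.56)<.06)&(abs(P2[...,1]-.19)<.06)
    q=P2[b]; r=cv2.minAreaRect((q[:,:2]*1000).astype(np.float32)); print(n,'grip',len(q),r,q[:,2].max(),np.median(q[:,2]))
    t=(P2[...,2]>.015)&(P2[...,2]<.2)&(abs(P2[...,0]-.56)<.06)&(abs(P2[...,1]-.19)<.06)
    q=P2[t]; r=cv2.minAreaRect((q[:,:2]*1000).astype(np.float32)); print(n,'basket',len(q),r,q[:,2].max())
i=c['img'][150:290,180:360][:,:,::-1]; cv2.imwrite('pics/crop1.png',cv2.resize(i,None,fx=4,fy=4,interpolation=cv2.INTER_CUBIC))
E
```

```text
[[483.07603928   0.         278.05990652]
 [  0.         483.07603928 210.58944272]
 [  0.           0.           1.        ]] [ 0.31067271 -0.01784172  1.43862732]
foot 2433 [554.  -99.5] [219.  129.9] 7.38 z 0.012
white 0 [0. 0.] [0. 0.] 0.0 z nan
top hook 112 [ 0.11418567  0.9934594   0.5918348  -0.12355097] 83.44334 0.1922281365012568 [ 0.57826515 -0.18255469  0.15691514] [ 0.60027149 -0.09341427  0.19222814]
top grip 85 ((559.9345703125, 188.5934600830078), (15.214543342590332, 30.526803970336914), 44.93975067138672) 0.15420846690528323 0.14614073699146846
top basket 424 ((560.5903930664062, 188.88400268554688), (58.30452346801758, 70.92977142333984), 43.58274459838867) 0.15420846690528323
scene hook 76 [ 0.13186285  0.991268    0.59414804 -0.143259  ] 82.422745 0.19075007640901254 [ 0.5829029 -0.1815555  0.1774746] [ 0.60685015 -0.10051271  0.19075008]
scene grip 148 ((562.60009765625, 189.6828155517578), (12.991637229919434, 30.589365005493164), 39.98359680175781) 0.15083372687014807 0.13935103378323854
scene basket 1141 ((561.0664672851562, 187.86264038085938), (59.214073181152344, 73.04676818847656), 43.50992965698242) 0.1509750917558138
  return _methods._mean(a, axis=axis, dtype=dtype,
  ret = ret.dtype.type(ret / rcount)
```

View pics/crop1.png

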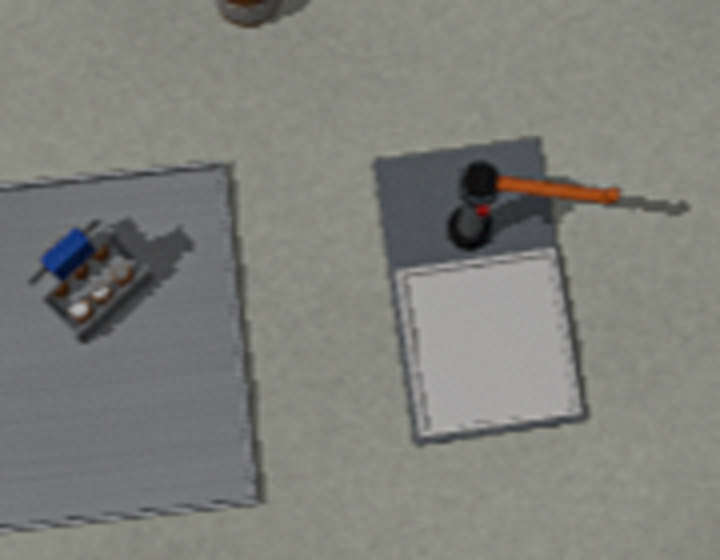

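Measured so far:
- **Stand:** yaw about 7.4°, axis about (0.597, −0.0925).
- **Hook:** at about −97°, with home at −172.6°.
- **Basket:** x axis at 43.6°, centred at (0.561, 0.188).

I'll write a planning helper that prints tool shifts.

```bash
cat >> h.py <<'E'
import json
# commanded pose: pos, psi = world angle of tool y (deg), tool down
def load(): return json.load(open('cmd.json'))
def axes(psi):
    a=np.radians(psi); return np.array([[0,0,-1.],[np.cos(a),np.sin(a),0],[np.sin(a),-np.cos(a),0]])  # rows: tool x,y,z
def row(t,psi_t):
    c=load(); d=axes(c['psi'])@(np.array(t)-c['p'])*100
    return dict(x=round(d[0],2),y=round(d[1],2),z=round(d[2],2),yaw=round(-(psi_t-c['psi']),1))
def done(x=0,y=0,z=0,yaw=0):
    c=load(); p=np.array(c['p'])+axes(c['psi']).T@np.array([x,y,z])/100
    json.dump(dict(p=p.tolist(),psi=c['psi']-yaw),open('cmd.json','w'))
def show():
    s=telemetry.state(); m=R.from_quat(s['ee_rot']).as_matrix(); c=load()
    print('t',round(s['time'],2),'meas',s['eef_pos'].round(4),'psi',np.degrees(np.arctan2(m[1,1],m[0,1])).round(1),'down',m[:,0].round(3),'cmd',np.round(c['p'],4),round(c['psi'],1),'F',s['wrist_force'].round(2),'w',round(s['width'],4))
E
python3 - <<'E'
import json; json.dump(dict(p=[.223,.69,.192],psi=72.1),open('cmd.json','w'))
from h import *
show()
A=np.array([.597,-.0925]); 
print(row([.223,.69,.29],72.1), row([.46,.25,.29],72.1),row([.64,-.158,.29],83), row([.64,-.158,.163],83))
E
```

```text
t 1.5 meas [0.2231 0.6898 0.1921] psi 72.1 down [ 0.  0. -1.] cmd [0.223 0.69  0.192] 72.1 F [ 0.27 -0.15 -0.23] w 0.0856
{'x': np.float64(-9.8), 'y': np.float64(0.0), 'z': np.float64(0.0), 'yaw': -0.0} {'x': np.float64(-9.8), 'y': np.float64(-34.59), 'z': np.float64(36.08), 'yaw': -0.0} {'x': np.float64(-9.8), 'y': np.float64(-67.88), 'z': np.float64(65.75), 'yaw': -10.9} {'x': np.float64(2.9), 'y': np.float64(-67.88), 'z': np.float64(65.75), 'yaw': -10.9}
```

Request:
arm_command:
  commands:
    - {"x":-6,"y":0,"z":0,"yaw":0}
    - {"x":-9.8,"y":-3,"z":4,"yaw":0}
    - {"x":-9.8,"y":-8,"z":8,"yaw":0}
    - {"x":-9.8,"y":-12,"z":12,"yaw":0}
    - {"x":-9.8,"y":-16,"z":16,"yaw":0}
    - {"x":-9.8,"y":-20,"z":20,"yaw":0}
    - {"x":-9.8,"y":-24,"z":24,"yaw":0}
    - {"x":-9.8,"y":-28,"z":28,"yaw":0}
    - {"x":-9.8,"y":-32,"z":32,"yaw":0}
    - {"x":-9.8,"y":-36,"z":36,"yaw":-4}
    - {"x":-9.8,"y":-40,"z":40,"yaw":-8}
    - {"x":-9.8,"y":-44,"z":44,"yaw":-10.9}
  fingers: 1
  newtons: 20

```text
time: 3.0
eef_pos: [0.5071, 0.1342, 0.2905]
ee_rot: [0.043, 0.705, -0.042, 0.706]
wrist_force: [0.1, 0.3, -0.0]
width: 0.0002
```

```bash
python3 - <<'E'
from h import *
done(-9.8,-44,44,-10.9); show()
print(row([.645,-.158,.29],83), row([.645,-.158,.163],83))
E
```

```text
t 3.0 meas [0.5071 0.1342 0.2905] psi 83.1 down [ 0.001  0.001 -1.   ] cmd [0.5065 0.1361 0.29  ] 83.0 F [ 0.13  0.28 -0.02] w 0.0002
{'x': np.float64(0.0), 'y': np.float64(-27.5), 'z': np.float64(17.33), 'yaw': -0.0} {'x': np.float64(12.7), 'y': np.float64(-27.5), 'z': np.float64(17.33), 'yaw': -0.0}
```

Request:
arm_command:
  commands:
    - {"x":0,"y":-4.5,"z":3}
    - {"x":0,"y":-9,"z":6}
    - {"x":0,"y":-14,"z":9}
    - {"x":0,"y":-18.5,"z":12}
    - {"x":0,"y":-23,"z":15}
    - {"x":0,"y":-27.5,"z":17.3}
    - {"x":0,"y":-27.5,"z":17.3}
    - {"x":4,"y":-27.5,"z":17.3}
    - {"x":8,"y":-27.5,"z":17.3}
    - {"x":11,"y":-27.5,"z":17.3}
    - {"x":12.7,"y":-27.5,"z":17.3}
    - {"x":12.7,"y":-27.5,"z":17.3}

```text
invalid input
```

```bash
python3 - <<'E'
from h import *
done(12.7,-27.5,17.3,0); show()
c=snap('top','t2.png'); i=c['img'][130:290,220:380][:,:,::-1]; a=cv2.resize(i,None,fx=2.5,fy=2.5)
c=snap('scene','s2.png'); i=c['img'][130:290,170:330][:,:,::-1]; b=cv2.resize(i,None,fx=2.5,fy=2.5)
cv2.imwrite('pics/b2.png',np.hstack([a,b]))
A=np.array([.597,-.0925])
def tcp(th,off,r=.06):
    u=np.array([np.cos(np.radians(th)),np.sin(np.radians(th))]); v=np.array([np.cos(np.radians(th+90)),np.sin(np.radians(th+90))])
    return np.append(A+r*u+off*v,.163)
for th in [-97,-105,-115,-125,-135,-145,-155,-165,-172.6]:
    print(th,row(tcp(th,.016),th+180))
E
```

```text
t 3.0 meas [0.5071 0.1342 0.2905] psi 83.1 down [ 0.001  0.001 -1.   ] cmd [ 0.6447 -0.158   0.163 ] 83.0 F [ 0.13  0.28 -0.02] w 0.0002
-97 {'x': np.float64(0.0), 'y': np.float64(-0.08), 'z': np.float64(-3.93), 'yaw': -0.0}
-105 {'x': np.float64(0.0), 'y': np.float64(-0.25), 'z': np.float64(-4.78), 'yaw': 8.0}
-115 {'x': np.float64(0.0), 'y': np.float64(-0.28), 'z': np.float64(-5.86), 'yaw': 18.0}
-125 {'x': np.float64(0.0), 'y': np.float64(-0.13), 'z': np.float64(-6.93), 'yaw': 28.0}
-135 {'x': np.float64(0.0), 'y': np.float64(0.2), 'z': np.float64(-7.96), 'yaw': 38.0}
-145 {'x': np.float64(0.0), 'y': np.float64(0.71), 'z': np.float64(-8.92), 'yaw': 48.0}
-155 {'x': np.float64(0.0), 'y': np.float64(1.38), 'z': np.float64(-9.77), 'yaw': 58.0}
-165 {'x': np.float64(0.0), 'y': np.float64(2.19), 'z': np.float64(-10.49), 'yaw': 68.0}
-172.6 {'x': np.float64(0.0), 'y': np.float64(2.88), 'z': np.float64(-10.94), 'yaw': 75.6}
```

View pics/b2.png

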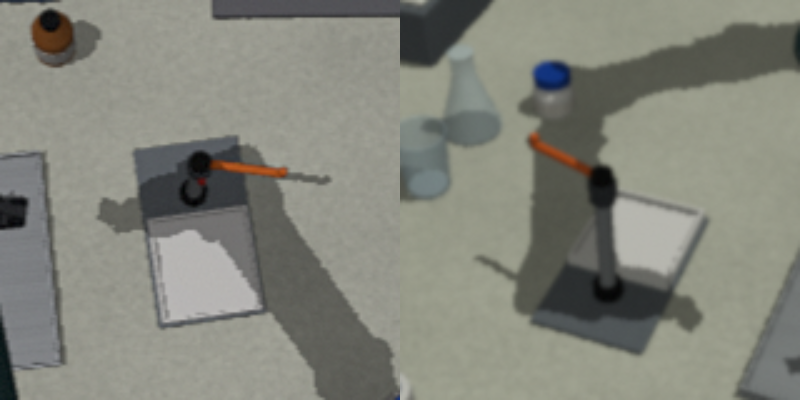

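The arm hasn't moved, because the call was refused (the rows had no yaw). The pictures show the unmoved hook at crop (215,165)→(285,173). I'll resend with yaw in every row.

Request:
arm_command:
  commands:
    - {"x":0,"y":-4.5,"z":3,"yaw":0}
    - {"x":0,"y":-9,"z":6,"yaw":0}
    - {"x":0,"y":-14,"z":9,"yaw":0}
    - {"x":0,"y":-18.5,"z":12,"yaw":0}
    - {"x":0,"y":-23,"z":15,"yaw":0}
    - {"x":0,"y":-27.5,"z":17.3,"yaw":0}
    - {"x":0,"y":-27.5,"z":17.3,"yaw":0}
    - {"x":4,"y":-27.5,"z":17.3,"yaw":0}
    - {"x":8,"y":-27.5,"z":17.3,"yaw":0}
    - {"x":11,"y":-27.5,"z":17.3,"yaw":0}
    - {"x":12.7,"y":-27.5,"z":17.3,"yaw":0}
    - {"x":12.7,"y":-27.5,"z":17.3,"yaw":0}

```text
time: 4.6
eef_pos: [0.6438, -0.157, 0.1621]
ee_rot: [0.043, 0.707, -0.043, 0.705]
wrist_force: [0.3, -0.9, 0.9]
width: 0.0
```

```bash
python3 - <<'E'
from h import *
show()
c=snap('top','t3.png'); i=c['img'][130:290,220:380][:,:,::-1]; a=cv2.resize(i,None,fx=2.5,fy=2.5)
c=snap('scene','s3.png'); i=c['img'][130:290,170:330][:,:,::-1]; b=cv2.resize(i,None,fx=2.5,fy=2.5)
cv2.imwrite('pics/b3.png',np.hstack([a,b]))
E
```

```text
t 4.6 meas [ 0.6438 -0.157   0.1621] psi 83.0 down [-0.002  0.001 -1.   ] cmd [ 0.6447 -0.158   0.163 ] 83.0 F [ 0.35 -0.88  0.9 ] w 0.0
```

View pics/b3.png

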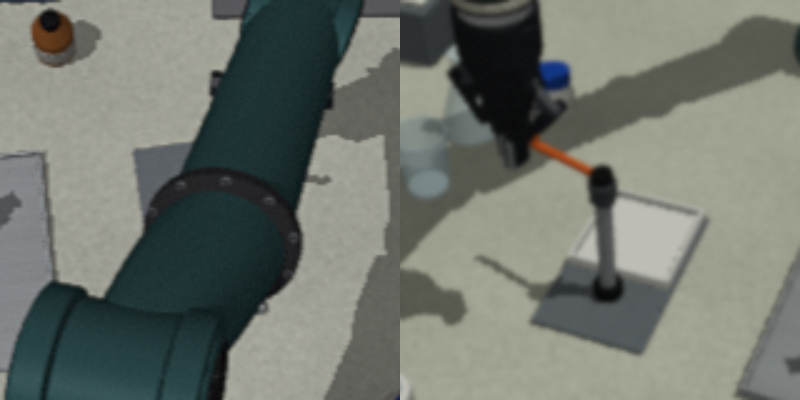

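The fingers are shut on the far (+x) side of the hook, clear of it. Next I'll approach slowly and begin the push.

Request:
arm_command:
  commands:
    - {"x":0,"y":0,"z":-1.2,"yaw":0}
    - {"x":0,"y":0,"z":-2.4,"yaw":0}
    - {"x":0,"y":-0.1,"z":-3.0,"yaw":0}
    - {"x":0,"y":-0.1,"z":-3.4,"yaw":0}
    - {"x":0,"y":-0.1,"z":-3.6,"yaw":0}
    - {"x":0,"y":-0.1,"z":-3.8,"yaw":0}
    - {"x":0,"y":-0.1,"z":-4.0,"yaw":0}
    - {"x":0,"y":-0.1,"z":-4.2,"yaw":2}
    - {"x":0,"y":-0.2,"z":-4.4,"yaw":4}
    - {"x":0,"y":-0.2,"z":-4.6,"yaw":6}
    - {"x":0,"y":-0.2,"z":-4.8,"yaw":8}

```text
time: 6.08
eef_pos: [0.5964, -0.1544, 0.1631]
ee_rot: [0.093, 0.701, -0.093, 0.701]
wrist_force: [0.5, -0.2, 0.7]
width: -0.0002
```

```bash
python3 - <<'E'
from h import *
done(0,-.2,-4.8,8); show()
c=snap('scene','s4.png'); i=c['img'][130:290,170:330][:,:,::-1]; b=cv2.resize(i,None,fx=3,fy=3)
cv2.imwrite('pics/b4.png',b)
A=np.array([.597,-.0925])
def tcp(th,off,r=.06):
    u=np.array([np.cos(np.radians(th)),np.sin(np.radians(th))]); v=np.array([np.cos(np.radians(th+90)),np.sin(np.radians(th+90))])
    return np.append(A+r*u+off*v,.163)
for th in [-110,-115,-120,-125,-130,-135,-140,-145,-150]:
    print(th,row(tcp(th,.016),th+180))
E
```

```text
t 6.08 meas [ 0.5964 -0.1544  0.1631] psi 74.8 down [-0. -0. -1.] cmd [ 0.5968 -0.1541  0.163 ] 75.0 F [ 0.49 -0.24  0.68] w -0.0002
-110 {'x': np.float64(0.0), 'y': np.float64(-0.16), 'z': np.float64(-0.5), 'yaw': 5.0}
-115 {'x': np.float64(0.0), 'y': np.float64(-0.23), 'z': np.float64(-1.04), 'yaw': 10.0}
-120 {'x': np.float64(0.0), 'y': np.float64(-0.25), 'z': np.float64(-1.58), 'yaw': 15.0}
-125 {'x': np.float64(0.0), 'y': np.float64(-0.23), 'z': np.float64(-2.12), 'yaw': 20.0}
-130 {'x': np.float64(0.0), 'y': np.float64(-0.16), 'z': np.float64(-2.66), 'yaw': 25.0}
-135 {'x': np.float64(0.0), 'y': np.float64(-0.04), 'z': np.float64(-3.19), 'yaw': 30.0}
-140 {'x': np.float64(0.0), 'y': np.float64(0.12), 'z': np.float64(-3.7), 'yaw': 35.0}
-145 {'x': np.float64(0.0), 'y': np.float64(0.33), 'z': np.float64(-4.2), 'yaw': 40.0}
-150 {'x': np.float64(0.0), 'y': np.float64(0.58), 'z': np.float64(-4.68), 'yaw': 45.0}
```

View pics/b4.png

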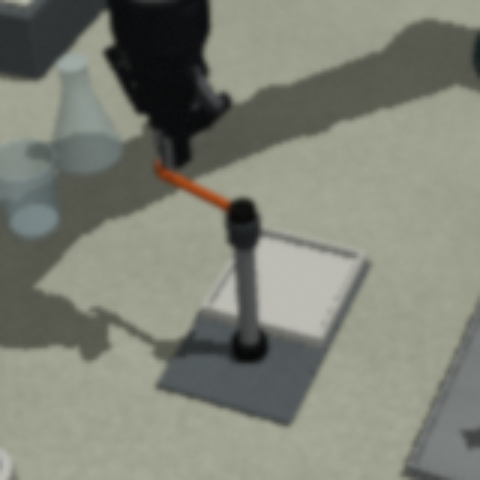

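```bash
python3 - <<'E'
from h import *
c=snap('scene','s4b.png')
s=telemetry.state()
f=lambda p:((proj(c,p)-[170,130])*3).round(0)
print('tcp',f(s['eef_pos']),'hook tip nominal',f([.584,-.179,.176]),'axis',f([.597,-.0925,.176]),'tip top', f([.5845,-.180,.19]))
print(np.linalg.inv(c['extrinsics'])[:3,3])
P=pts(c); 
r0,c0=130+125//3,170+175//3
for v,u in [(130+150//3,170+175//3),(130+160//3,170+178//3),(130+140//3,170+175//3),(130+172//3,170+165//3),(130+180//3,170+195//3),(130+195//3,170+220//3)]: print(v,u,P[v,u].round(4))
m=optics.spot_point('hook_tip','scene'); print(m)
E
```

```text
tcp [182. 201.] hook tip nominal [164. 172.] axis [243. 212.] tip top [161. 159.]
[1.23687818 0.32113508 0.83620121]
180 228 [ 0.608 -0.148  0.228]
183 229 [ 0.6091 -0.1451  0.2207]
176 228 [ 0.608  -0.1467  0.2406]
187 225 [ 0.5882 -0.1744  0.182 ]
190 235 [ 0.4064 -0.2747  0.001 ]
195 243 [ 0.5911 -0.1192  0.1795]
[{'centre': [0.5877, -0.178, 0.1782], 'confidence': 0.68}]
```

```bash
python3 - <<'E'
from h import *
c=snap('scene','s4c.png'); P=pts(c)
m=(abs(P[...,0]-.605)<.06)&(abs(P[...,1]+.15)<.07)&(P[...,2]>.14)
v,u=np.where(m)
for vv in range(v.min(),v.max()+1):
    uu=u[v==vv]; 
    if len(uu): print(vv,uu.min(),uu.max(),P[vv,uu.min():uu.max()+1:4][:].round(3)[:4].tolist())
i=c['img'][130:230,190:290][:,:,::-1]; cv2.imwrite('pics/b4c.png',cv2.resize(i,None,fx=6,fy=6,interpolation=cv2.INTER_CUBIC))
E
```

```text
0 227 251 [[0.549, -0.151, 0.611], [0.557, -0.137, 0.615], [0.56, -0.126, 0.617], [0.556, -0.12, 0.617]]
1 226 252 [[0.548, -0.155, 0.609], [0.56, -0.137, 0.614], [0.558, -0.13, 0.614], [0.554, -0.124, 0.614]]
2 226 253 [[0.553, -0.151, 0.609], [0.559, -0.138, 0.612], [0.558, -0.13, 0.613], [0.558, -0.122, 0.614]]
3 225 254 [[0.554, -0.153, 0.607], [0.559, -0.14, 0.61], [0.56, -0.131, 0.611], [0.561, -0.122, 0.613]]
4 224 253 [[0.551, -0.158, 0.604], [0.559, -0.143, 0.608], [0.563, -0.132, 0.61], [0.559, -0.126, 0.61]]
5 224 255 [[0.557, -0.154, 0.604], [0.563, -0.14, 0.608], [0.562, -0.132, 0.608], [0.561, -0.124, 0.609]]
6 223 254 [[0.554, -0.158, 0.601], [0.565, -0.142, 0.606], [0.565, -0.133, 0.607], [0.564, -0.124, 0.608]]
7 223 254 [[0.557, -0.156, 0.6], [0.566, -0.141, 0.605], [0.567, -0.131, 0.606], [0.564, -0.124, 0.607]]
8 222 254 [[0.558, -0.158, 0.599], [0.567, -0.143, 0.603], [0.565, -0.135, 0.604], [0.567, -0.125, 0.605]]
9 222 255 [[0.564, -0.154, 0.599], [0.566, -0.143, 0.601], [0.569, -0.133, 0.603], [0.567, -0.125, 0.604]]
10 221 255 [[0.562, -0.158, 0.596], [0.567,
[... 20193 characters left out ...]
[[0.609, -0.103, 0.167], [0.611, -0.09, 0.174], [0.605, -0.083, 0.172]]
206 245 255 [[0.611, -0.102, 0.166], [0.613, -0.089, 0.172], [0.604, -0.083, 0.168]]
207 245 256 [[0.605, -0.106, 0.156], [0.611, -0.091, 0.167], [0.606, -0.082, 0.167]]
208 245 256 [[0.608, -0.105, 0.155], [0.612, -0.09, 0.165], [0.606, -0.082, 0.163]]
209 246 255 [[0.612, -0.099, 0.158], [0.607, -0.091, 0.157], [0.603, -0.082, 0.158]]
210 246 255 [[0.609, -0.102, 0.151], [0.611, -0.088, 0.158], [0.604, -0.081, 0.155]]
211 246 255 [[0.61, -0.101, 0.148], [0.611, -0.089, 0.154], [0.601, -0.083, 0.149]]
212 248 254 [[0.615, -0.092, 0.153], [0.608, -0.084, 0.151]]
213 249 253 [[0.609, -0.093, 0.144], [0.601, -0.086, 0.14]]
```

View pics/b4c.png

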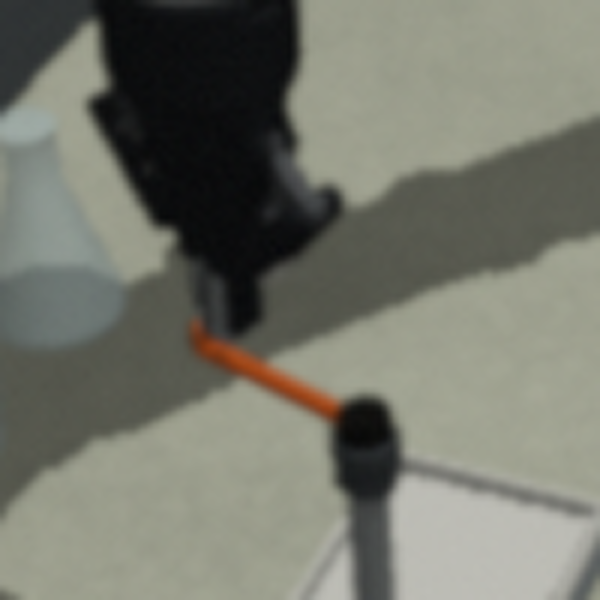

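```bash
python3 - <<'E'
from h import *
c=snap('scene','s5.png')
print('s3 tcp px',proj(c,[.6438,-.157,.1621]), 'higher',proj(c,[.6438,-.157,.207]))
i=cv2.imread('pics/s3.png')[150:220,180:260]; cv2.imwrite('pics/b5.png',cv2.resize(i,None,fx=7,fy=7,interpolation=cv2.INTER_CUBIC))
show()
s=telemetry.state(); print(s['joint_positions'].round(3),s['ee_rot'])
E
```

```text
s3 tcp px [219.1681429 207.8742945] higher [217.35347696 193.96494611]
t 6.33 meas [ 0.5967 -0.1544  0.1632] psi 75.0 down [ 0. -0. -1.] cmd [ 0.5968 -0.1541  0.163 ] 75.0 F [0.53 0.09 0.85] w -0.0001
[-0.064  0.509  0.345  1.898 -0.238  0.774  1.72 ] [ 0.09238827  0.70098516 -0.09238053  0.7011063 ]
```

View pics/b5.png

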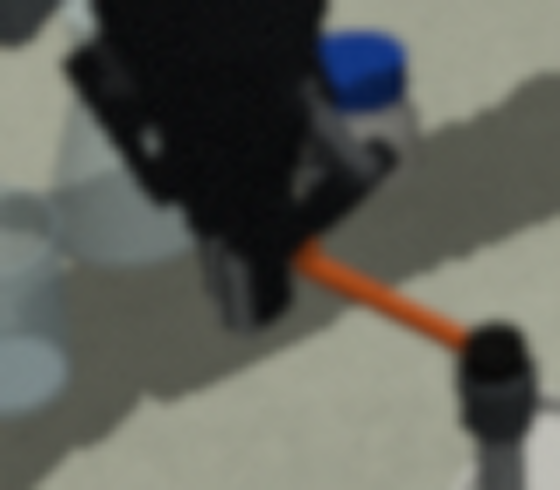

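Unexpected: in depth the shut fingertips end at z≈0.205, but the reported TCP is at 0.163. The fingers are already above the peg and there's no contact. So the real tips sit about 4 cm behind the reported TCP. I'll back off, lower, and check again.

Request:
arm_command:
  commands:
    - {"x":0,"y":0,"z":1.5,"yaw":0}
    - {"x":0,"y":0,"z":3,"yaw":0}
    - {"x":0,"y":0,"z":3,"yaw":0}
    - {"x":1.5,"y":0,"z":3,"yaw":0}
    - {"x":3,"y":0,"z":3,"yaw":0}
    - {"x":4,"y":0,"z":3,"yaw":0}
    - {"x":4,"y":0,"z":3,"yaw":0}

```text
time: 7.2
eef_pos: [0.6243, -0.1618, 0.1216]
ee_rot: [0.093, 0.702, -0.092, 0.7]
wrist_force: [0.3, -0.4, -0.2]
width: 0.0001
```

```bash
python3 - <<'E'
from h import *
done(4,0,3,0); show()
c=snap('scene','s6.png'); P=pts(c); s=telemetry.state()
print(proj(c,s['eef_pos']))
i=c['img'][150:220,180:260][:,:,::-1]; cv2.imwrite('pics/b6.png',cv2.resize(i,None,fx=7,fy=7,interpolation=cv2.INTER_CUBIC))
m=(abs(P[...,0]-s['eef_pos'][0])<.03)&(abs(P[...,1]-s['eef_pos'][1])<.025)&(P[...,2]>.1)&(P[...,2]<.22)
q=P[m]; 
for z in np.arange(.12,.22,.008):
    k=q[(q[:,2]>=z)&(q[:,2]<z+.008)]
    if len(k): print(z.round(3),len(k),k.min(0).round(3),k.max(0).round(3))
E
```

```text
t 7.2 meas [ 0.6243 -0.1618  0.1216] psi 75.0 down [-0.003  0.001 -1.   ] cmd [ 0.6258 -0.1619  0.123 ] 75.0 F [ 0.28 -0.38 -0.21] w 0.0001
[223.104329   214.38954823]
0.16 8 [ 0.624 -0.172  0.162] [ 0.637 -0.159  0.168]
0.168 25 [ 0.595 -0.174  0.168] [ 0.637 -0.14   0.176]
0.176 29 [ 0.595 -0.18   0.176] [ 0.64  -0.14   0.184]
0.184 28 [ 0.622 -0.179  0.184] [ 0.638 -0.149  0.192]
0.192 21 [ 0.632 -0.175  0.193] [ 0.639 -0.151  0.199]
0.2 14 [ 0.615 -0.179  0.202] [ 0.641 -0.153  0.207]
0.208 43 [ 0.619 -0.186  0.208] [ 0.647 -0.138  0.216]
0.216 19 [ 0.622 -0.176  0.216] [ 0.645 -0.142  0.22 ]
```

View pics/b6.png

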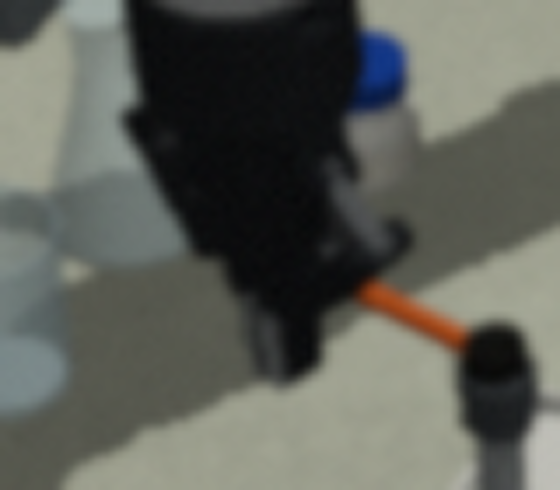

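The lowered fingertips are at z≈0.162 with the TCP at 0.122, so the offset is about 41 mm. They're beside the peg (b6 (290,380)) and clear of it. Planning the push at this height.

```bash
cat >> h.py <<'E'
A=np.array([.597,-.0925])
def tcp(th,off,r=.06,z=.123):
    u=np.array([np.cos(np.radians(th)),np.sin(np.radians(th))]); v=np.array([np.cos(np.radians(th+90)),np.sin(np.radians(th+90))])
    return np.append(A+r*u+off*v,z)
E
python3 - <<'E'
from h import *
for th in [-97,-100,-105,-110,-115,-120,-125]:
    print(th,row(tcp(th,.016),th+180))
E
```

```text
-97 {'x': np.float64(0.0), 'y': np.float64(0.24), 'z': np.float64(-2.15), 'yaw': -8.0}
-100 {'x': np.float64(0.0), 'y': np.float64(0.12), 'z': np.float64(-2.46), 'yaw': -5.0}
-105 {'x': np.float64(0.0), 'y': np.float64(-0.04), 'z': np.float64(-2.97), 'yaw': -0.0}
-110 {'x': np.float64(0.0), 'y': np.float64(-0.16), 'z': np.float64(-3.5), 'yaw': 5.0}
-115 {'x': np.float64(0.0), 'y': np.float64(-0.23), 'z': np.float64(-4.04), 'yaw': 10.0}
-120 {'x': np.float64(0.0), 'y': np.float64(-0.25), 'z': np.float64(-4.58), 'yaw': 15.0}
-125 {'x': np.float64(0.0), 'y': np.float64(-0.23), 'z': np.float64(-5.12), 'yaw': 20.0}
```

Request:
arm_command:
  commands:
    - {"x":0,"y":0.2,"z":-0.8,"yaw":-5}
    - {"x":0,"y":0.2,"z":-1.5,"yaw":-8}
    - {"x":0,"y":0.2,"z":-1.8,"yaw":-8}
    - {"x":0,"y":0.2,"z":-2.0,"yaw":-8}
    - {"x":0,"y":0.2,"z":-2.15,"yaw":-8}
    - {"x":0,"y":0.2,"z":-2.3,"yaw":-7}
    - {"x":0,"y":0.1,"z":-2.45,"yaw":-5}
    - {"x":0,"y":0.1,"z":-2.65,"yaw":-3}
    - {"x":0,"y":0,"z":-2.85,"yaw":-1}
    - {"x":0,"y":0,"z":-3.1,"yaw":1}

```text
time: 8.5
eef_pos: [0.598, -0.1551, 0.1237]
ee_rot: [0.099, 0.698, -0.1, 0.702]
wrist_force: [4.9, -2.8, -2.0]
width: 0.0001
```

```bash
python3 - <<'E'
from h import *
done(0,0,-3.1,1); show()
c=snap('scene','s7.png')
i=c['img'][150:220,180:260][:,:,::-1]; cv2.imwrite('pics/b7.png',cv2.resize(i,None,fx=7,fy=7,interpolation=cv2.INTER_CUBIC))
for th in [-110,-115,-120,-125,-130,-135,-140,-145]:
    print(th,row(tcp(th,.016),th+180))
E
```

```text
t 8.5 meas [ 0.598  -0.1551  0.1237] psi 73.9 down [ 0.005 -0.002 -1.   ] cmd [ 0.5958 -0.1538  0.123 ] 74.0 F [ 4.86 -2.79 -2.04] w 0.0001
-110 {'x': np.float64(0.0), 'y': np.float64(-0.17), 'z': np.float64(-0.4), 'yaw': 4.0}
-115 {'x': np.float64(0.0), 'y': np.float64(-0.25), 'z': np.float64(-0.93), 'yaw': 9.0}
-120 {'x': np.float64(0.0), 'y': np.float64(-0.28), 'z': np.float64(-1.48), 'yaw': 14.0}
-125 {'x': np.float64(0.0), 'y': np.float64(-0.26), 'z': np.float64(-2.02), 'yaw': 19.0}
-130 {'x': np.float64(0.0), 'y': np.float64(-0.2), 'z': np.float64(-2.56), 'yaw': 24.0}
-135 {'x': np.float64(0.0), 'y': np.float64(-0.09), 'z': np.float64(-3.09), 'yaw': 29.0}
-140 {'x': np.float64(0.0), 'y': np.float64(0.06), 'z': np.float64(-3.61), 'yaw': 34.0}
-145 {'x': np.float64(0.0), 'y': np.float64(0.26), 'z': np.float64(-4.11), 'yaw': 39.0}
```

View pics/b7.png

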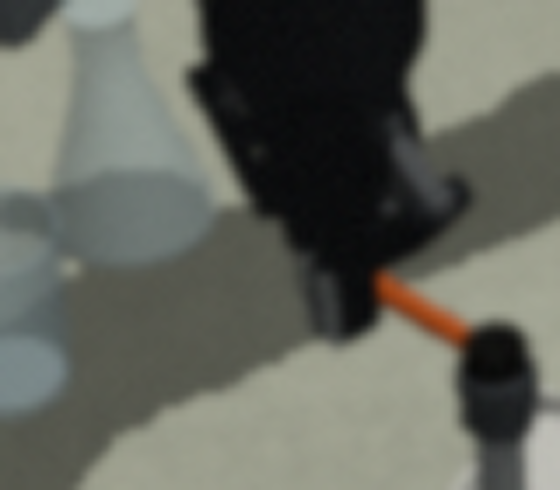

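There's contact at about 5.6 N, close to the drag, and the arm gives about 0.4 mm/N. Continuing round.

Request:
arm_command:
  commands:
    - {"x":0,"y":-0.1,"z":-0.2,"yaw":2}
    - {"x":0,"y":-0.2,"z":-0.4,"yaw":4}
    - {"x":0,"y":-0.2,"z":-0.65,"yaw":6.5}
    - {"x":0,"y":-0.25,"z":-0.95,"yaw":9}
    - {"x":0,"y":-0.3,"z":-1.2,"yaw":11.5}
    - {"x":0,"y":-0.3,"z":-1.5,"yaw":14}
    - {"x":0,"y":-0.3,"z":-1.75,"yaw":16.5}
    - {"x":0,"y":-0.25,"z":-2.0,"yaw":19}
    - {"x":0,"y":-0.25,"z":-2.3,"yaw":21.5}
    - {"x":0,"y":-0.2,"z":-2.55,"yaw":24}

```text
time: 9.8
eef_pos: [0.5727, -0.1506, 0.1237]
ee_rot: [0.243, 0.662, -0.243, 0.666]
wrist_force: [3.8, -3.1, -1.6]
width: 0.0
```

```bash
python3 - <<'E'
from h import *
done(0,-.2,-2.55,24); show()
c=snap('scene','s8.png')
i=c['img'][150:220,180:260][:,:,::-1]; cv2.imwrite('pics/b8.png',cv2.resize(i,None,fx=7,fy=7,interpolation=cv2.INTER_CUBIC))
for th in [-130,-135,-140,-145,-150,-155,-160,-165,-170,-172.6]:
    print(th,row(tcp(th,.016),th+180))
E
```

```text
t 9.8 meas [ 0.5727 -0.1506  0.1237] psi 49.8 down [ 0.005 -0.003 -1.   ] cmd [ 0.5707 -0.1487  0.123 ] 50.0 F [ 3.77 -3.11 -1.55] w 0.0
-130 {'x': np.float64(0.0), 'y': np.float64(-0.0), 'z': np.float64(-0.0), 'yaw': -0.0}
-135 {'x': np.float64(0.0), 'y': np.float64(-0.12), 'z': np.float64(-0.53), 'yaw': 5.0}
-140 {'x': np.float64(0.0), 'y': np.float64(-0.19), 'z': np.float64(-1.07), 'yaw': 10.0}
-145 {'x': np.float64(0.0), 'y': np.float64(-0.21), 'z': np.float64(-1.61), 'yaw': 15.0}
-150 {'x': np.float64(0.0), 'y': np.float64(-0.19), 'z': np.float64(-2.15), 'yaw': 20.0}
-155 {'x': np.float64(0.0), 'y': np.float64(-0.12), 'z': np.float64(-2.69), 'yaw': 25.0}
-160 {'x': np.float64(0.0), 'y': np.float64(-0.0), 'z': np.float64(-3.22), 'yaw': 30.0}
-165 {'x': np.float64(0.0), 'y': np.float64(0.16), 'z': np.float64(-3.73), 'yaw': 35.0}
-170 {'x': np.float64(0.0), 'y': np.float64(0.37), 'z': np.float64(-4.24), 'yaw': 40.0}
-172.6 {'x': np.float64(0.0), 'y': np.float64(0.5), 'z': np.float64(-4.49), 'yaw': 42.6}
```

View pics/b8.png

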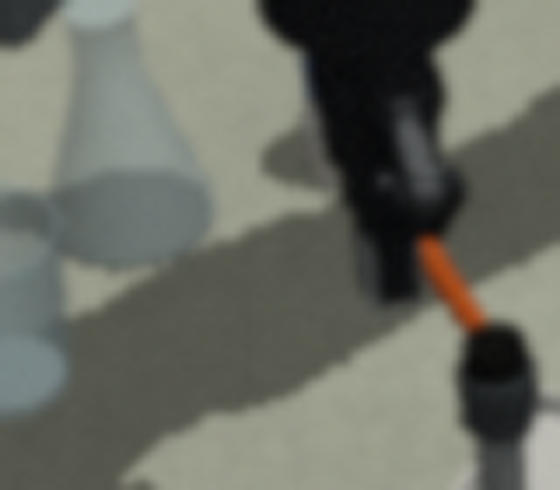

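The hook follows the fingers: its root is at (485,325) and the visible part goes up to (425,240). Force is about 5 N. Continuing to just short of home.

Request:
arm_command:
  commands:
    - {"x":0,"y":-0.1,"z":-0.25,"yaw":2.5}
    - {"x":0,"y":-0.1,"z":-0.55,"yaw":5}
    - {"x":0,"y":-0.15,"z":-0.8,"yaw":7.5}
    - {"x":0,"y":-0.2,"z":-1.05,"yaw":10}
    - {"x":0,"y":-0.2,"z":-1.35,"yaw":12.5}
    - {"x":0,"y":-0.2,"z":-1.6,"yaw":15}
    - {"x":0,"y":-0.2,"z":-1.9,"yaw":17.5}
    - {"x":0,"y":-0.2,"z":-2.15,"yaw":20}
    - {"x":0,"y":-0.15,"z":-2.4,"yaw":22.5}
    - {"x":0,"y":-0.1,"z":-2.7,"yaw":25}
    - {"x":0,"y":-0.1,"z":-2.95,"yaw":27.5}
    - {"x":0,"y":0,"z":-3.2,"yaw":30}

```text
time: 11.35
eef_pos: [0.5467, -0.1313, 0.1236]
ee_rot: [0.406, 0.577, -0.408, 0.58]
wrist_force: [1.8, -5.4, -1.6]
width: -0.0002
```

```bash
python3 - <<'E'
from h import *
done(0,0,-3.2,30); show()
c=snap('scene','s9.png')
i=c['img'][150:220,180:260][:,:,::-1]; cv2.imwrite('pics/b9.png',cv2.resize(i,None,fx=7,fy=7,interpolation=cv2.INTER_CUBIC))
for th,o in [(-165,.016),(-170,.016),(-172.6,.016),(-172.6,.013),(-172.6,.010),(-172.6,.007),(-172.6,.004),(-172.6,.001)]:
    print(th,row(tcp(th,o),th+180))
E
```

```text
t 11.35 meas [ 0.5467 -0.1313  0.1236] psi 19.8 down [ 0.002 -0.004 -1.   ] cmd [ 0.5462 -0.1282  0.123 ] 20.0 F [ 1.79 -5.38 -1.56] w -0.0002
-165 {'x': np.float64(0.0), 'y': np.float64(-0.13), 'z': np.float64(-0.54), 'yaw': 5.0}
-170 {'x': np.float64(0.0), 'y': np.float64(-0.2), 'z': np.float64(-1.08), 'yaw': 10.0}
-172.6 {'x': np.float64(0.0), 'y': np.float64(-0.21), 'z': np.float64(-1.36), 'yaw': 12.6}
-172.6 {'x': np.float64(0.0), 'y': np.float64(-0.15), 'z': np.float64(-1.66), 'yaw': 12.6}
-172.6 {'x': np.float64(0.0), 'y': np.float64(-0.08), 'z': np.float64(-1.95), 'yaw': 12.6}
-172.6 {'x': np.float64(0.0), 'y': np.float64(-0.02), 'z': np.float64(-2.24), 'yaw': 12.6}
-172.6 {'x': np.float64(0.0), 'y': np.float64(0.05), 'z': np.float64(-2.53), 'yaw': 12.6}
-172.6 {'x': np.float64(0.0), 'y': np.float64(0.11), 'z': np.float64(-2.83), 'yaw': 12.6}
```

View pics/b9.png

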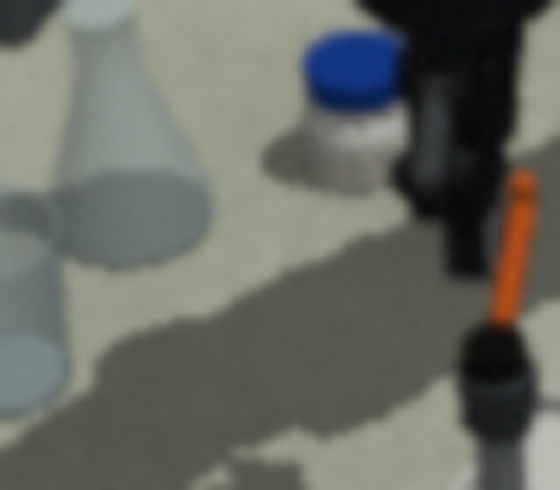

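Request:
arm_command:
  commands:
    - {"x":0,"y":-0.1,"z":-0.25,"yaw":2.5}
    - {"x":0,"y":-0.1,"z":-0.55,"yaw":5}
    - {"x":0,"y":-0.15,"z":-0.8,"yaw":7.5}
    - {"x":0,"y":-0.2,"z":-1.1,"yaw":10}
    - {"x":0,"y":-0.2,"z":-1.35,"yaw":12.6}
    - {"x":0,"y":-0.2,"z":-1.5,"yaw":12.6}
    - {"x":0,"y":-0.15,"z":-1.65,"yaw":12.6}
    - {"x":0,"y":-0.1,"z":-1.8,"yaw":12.6}
    - {"x":0,"y":-0.1,"z":-1.95,"yaw":12.6}
    - {"x":0,"y":-0.1,"z":-1.95,"yaw":12.6}

```text
time: 12.65
eef_pos: [0.5377, -0.1136, 0.1234]
ee_rot: [0.467, 0.529, -0.469, 0.531]
wrist_force: [1.3, -6.0, -2.4]
width: -0.0
```

```bash
python3 - <<'E'
from h import *
done(0,-.1,-1.95,12.6); show()
E
```

```text
t 12.65 meas [ 0.5377 -0.1136  0.1234] psi 7.2 down [ 0.    -0.004 -1.   ] cmd [ 0.5386 -0.1102  0.123 ] 7.4 F [ 1.26 -5.96 -2.4 ] w -0.0
```

Request:
arm_command:
  commands:
    - {"x":0,"y":0,"z":-0.1,"yaw":0}
    - {"x":0,"y":0,"z":-0.2,"yaw":0}
    - {"x":0,"y":0,"z":-0.3,"yaw":0}
    - {"x":0,"y":0,"z":-0.3,"yaw":0}

```text
time: 13.15
eef_pos: [0.5372, -0.1109, 0.1235]
ee_rot: [0.467, 0.529, -0.469, 0.531]
wrist_force: [-0.0, -5.1, -0.5]
width: -0.0001
```

```bash
python3 - <<'E'
from h import *
done(0,0,-.3,0); show()
E
```

```text
t 13.15 meas [ 0.5372 -0.1109  0.1235] psi 7.2 down [ 0.    -0.004 -1.   ] cmd [ 0.5382 -0.1072  0.123 ] 7.4 F [-0.01 -5.07 -0.5 ] w -0.0001
```

Request:
arm_command:
  commands:
    - {"x":0,"y":0,"z":-0.1,"yaw":0}
    - {"x":0,"y":0,"z":-0.2,"yaw":0}
    - {"x":0,"y":0,"z":-0.3,"yaw":0}
    - {"x":0,"y":0,"z":-0.3,"yaw":0}

```text
time: 13.65
eef_pos: [0.5371, -0.1094, 0.1236]
ee_rot: [0.466, 0.528, -0.469, 0.532]
wrist_force: [1.3, -7.8, -0.8]
width: 0.0001
```

```bash
python3 - <<'E'
from h import *
done(0,0,-.3,0); show()
c=snap('scene','s10.png')
i=c['img'][150:220,180:260][:,:,::-1]; cv2.imwrite('pics/b10.png',cv2.resize(i,None,fx=7,fy=7,interpolation=cv2.INTER_CUBIC))
s=telemetry.state(); st=np.array([np.sin(np.radians(7.38)),-np.cos(np.radians(7.38))])
print('off of tcp from home line', (s['eef_pos'][:2]-A)@st)
E
```

```text
t 13.65 meas [ 0.5371 -0.1094  0.1236] psi 7.2 down [ 0.001 -0.006 -1.   ] cmd [ 0.5379 -0.1042  0.123 ] 7.4 F [ 1.27 -7.83 -0.84] w 0.0001
off of tcp from home line 0.009054462028355309
```

View pics/b10.png

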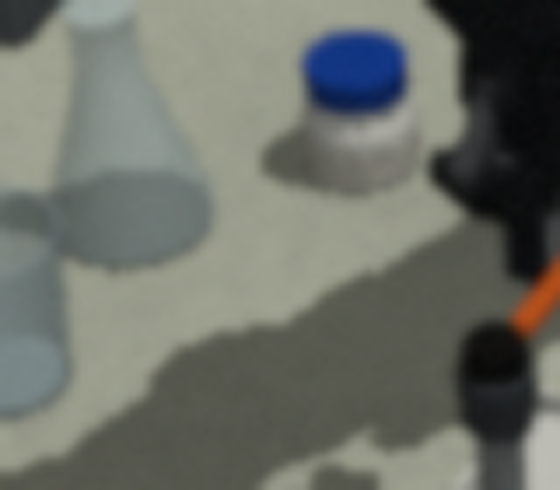

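Force is now climbing (7.9 N), so the swivel is on its stop. I'll press on to about 10.5 N.

Request:
arm_command:
  commands:
    - {"x":0,"y":0,"z":-0.1,"yaw":0}
    - {"x":0,"y":0,"z":-0.2,"yaw":0}
    - {"x":0,"y":0,"z":-0.25,"yaw":0}
    - {"x":0,"y":0,"z":-0.25,"yaw":0}

```text
time: 14.2
eef_pos: [0.537, -0.1081, 0.1237]
ee_rot: [0.466, 0.528, -0.47, 0.532]
wrist_force: [0.0, -10.8, -2.3]
width: 0.0004
```

```bash
python3 - <<'E'
from h import *
done(0,0,-.25,0); show()
for k in range(3):
    optics.camera('top'); print(telemetry.state()['wrist_force'].round(2))
E
```

```text
t 14.2 meas [ 0.537  -0.1081  0.1237] psi 7.1 down [ 0.002 -0.008 -1.   ] cmd [ 0.5375 -0.1018  0.123 ] 7.4 F [  0.04 -10.81  -2.3 ] w 0.0004
[  0.92 -10.44  -0.56]
[  0.27 -10.79  -2.59]
[  0.78 -10.56  -1.9 ]
```

It's steady at 10.6 N, within the 9–12 N window. Letting go and rising to check.

Request:
arm_command:
  commands:
    - {"x":0,"y":0,"z":0.3,"yaw":0}
    - {"x":0,"y":0,"z":0.7,"yaw":0}
    - {"x":0,"y":0,"z":1.5,"yaw":0}
    - {"x":0,"y":0,"z":3,"yaw":0}
    - {"x":0,"y":0,"z":5,"yaw":0}
    - {"x":-3,"y":0,"z":6,"yaw":0}
    - {"x":-8,"y":0,"z":6,"yaw":0}
    - {"x":-14,"y":0,"z":6,"yaw":0}
    - {"x":-14,"y":2,"z":6,"yaw":0}

```text
time: 15.48
eef_pos: [0.5663, -0.1616, 0.2682]
ee_rot: [0.469, 0.528, -0.466, 0.533]
wrist_force: [1.4, 0.1, -0.0]
width: -0.0001
```

```bash
cat >> h.py <<'E'
def hookfit(n,fn,th0=187):
    c=snap(n,fn); P2=pts(c); h2=cv2.cvtColor(c['img'],cv2.COLOR_RGB2HSV)
    o=(h2[...,0]<18)&(h2[...,1]>140)&(P2[...,2]>.165)&(P2[...,2]<.2)&(abs(P2[...,0]-.55)<.12)&(abs(P2[...,1]+.1)<.12)
    q=P2[o]
    if len(q)<10: print(n,'hook hidden',len(q)); return c
    d=cv2.fitLine(q[:,:2].astype(np.float32),cv2.DIST_HUBER,0,.001,.001).ravel()
    print(n,'hook',len(q),d.round(4),'ang',np.degrees(np.arctan2(d[1],d[0])).round(2),q.min(0).round(4),q.max(0).round(4))
    return c
E
python3 - <<'E'
from h import *
done(-14,2,6,0); show()
c=hookfit('scene','s11.png')
for l in('hook_tip','stand_axis','hook_seat'): print(l,[(d['centre'],d['confidence']) for d in optics.spot_point(l,'scene')])
i=c['img'][130:270,170:330][:,:,::-1]; a=cv2.resize(i,None,fx=2.5,fy=2.5)
c=hookfit('top','t11.png')
for l in('hook_tip','stand_axis','hook_seat'): print(l,[(d['centre'],d['confidence']) for d in optics.spot_point(l,'top')])
i=c['img'][150:290,220:380][:,:,::-1]; b=cv2.resize(i,None,fx=2.5,fy=2.5)
cv2.imwrite('pics/b11.png',np.hstack([a,b]))
E
```

```text
t 15.47 meas [ 0.5663 -0.1616  0.2682] psi 7.2 down [ 0.008 -0.    -1.   ] cmd [ 0.5651 -0.1587  0.263 ] 7.4 F [ 1.42  0.06 -0.02] w -0.0001
scene hook 85 [ 0.9897  0.143   0.5404 -0.0998] ang 8.22 [ 0.5081 -0.1085  0.1761] [ 0.5898 -0.0882  0.1924]
hook_tip [([0.5093, -0.1019, 0.1782], 0.64)]
stand_axis [([0.5952, -0.0907, 0.1793], 0.86)]
hook_seat [([0.545, -0.0997, 0.1798], 0.53)]
top hook hidden 0
hook_tip []
stand_axis [([0.5914, -0.0928, 0.1801], 0.79)]
hook_seat []
```

View pics/b11.png

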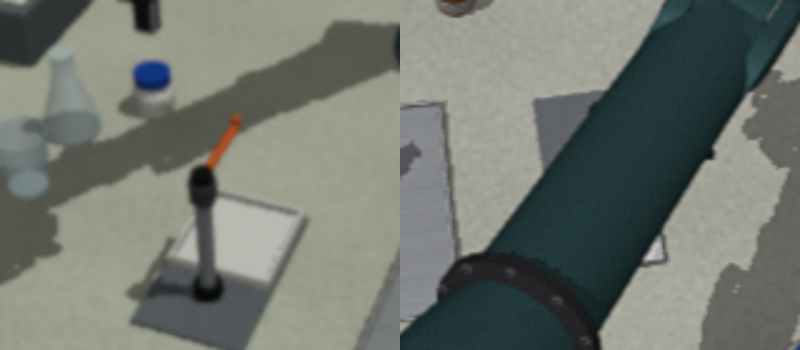

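The released hook points at 8.2° in the scene view against home at 7.4°, with its tip at (237,120). That is within tolerance. Moving on to the basket, opening the fingers on the way.

```bash
python3 - <<'E'
from h import *
print(row([.5608,.1884,.263],43.6),row([.5608,.1884,.14],43.6))
E
```

```text
{'x': np.float64(0.0), 'y': np.float64(4.04), 'z': np.float64(-34.47), 'yaw': -36.2} {'x': np.float64(12.3), 'y': np.float64(4.04), 'z': np.float64(-34.47), 'yaw': -36.2}
```

Request:
arm_command:
  commands:
    - {"x":0,"y":0,"z":-3,"yaw":0}
    - {"x":0,"y":1,"z":-8,"yaw":-5}
    - {"x":0,"y":2,"z":-13,"yaw":-10}
    - {"x":0,"y":3,"z":-18,"yaw":-15}
    - {"x":0,"y":4,"z":-23,"yaw":-20}
    - {"x":0,"y":4,"z":-28,"yaw":-26}
    - {"x":0,"y":4,"z":-32,"yaw":-32}
    - {"x":0,"y":4,"z":-34.5,"yaw":-36.2}
    - {"x":4,"y":4,"z":-34.5,"yaw":-36.2}
    - {"x":8,"y":4,"z":-34.5,"yaw":-36.2}
    - {"x":11,"y":4,"z":-34.5,"yaw":-36.2}
    - {"x":11,"y":4,"z":-34.5,"yaw":-36.2}
  fingers: 0

```text
time: 17.38
eef_pos: [0.5582, 0.1865, 0.1509]
ee_rot: [0.277, 0.651, -0.281, 0.648]
wrist_force: [0.7, 1.2, -0.6]
width: 0.0853
```

```bash
python3 - <<'E'
from h import *
done(11,4,-34.5,-36.2); show()
c=hookfit('scene','s12.png')
i=c['img'][190:330,290:450][:,:,::-1]; a=cv2.resize(i,None,fx=2.5,fy=2.5)
print('grip px',(proj(c,[.5608,.1884,.127])-[290,190])*2.5)
P=pts(c); s=telemetry.state()
m=(abs(P[...,0]-.56)<.09)&(abs(P[...,1]-.19)<.09)&(P[...,2]>.16)&(P[...,2]<.26)
q=P[m]; 
d=(q[:,:2]-s['eef_pos'][:2])@np.array([[np.cos(.761),-np.sin(.761)],[np.sin(.761),np.cos(.761)]])
for z in np.arange(.16,.26,.01):
    k=(q[:,2]>=z)&(q[:,2]<z+.01)
    if k.sum(): print(z.round(3),k.sum(),'along y',d[k,0].min().round(3),d[k,0].max().round(3))
c=hookfit('top','t12.png')
for l in('hook_tip','stand_axis','hook_seat'): print(l,[(d['centre'],d['confidence']) for d in optics.spot_point(l,'top')])
i=c['img'][150:290,180:340][:,:,::-1]; b=cv2.resize(i,None,fx=2.5,fy=2.5)
cv2.imwrite('pics/b12.png',np.hstack([a,b]))
E
```

```text
t 17.38 meas [0.5582 0.1865 0.1509] psi 43.5 down [-0.005 -0.003 -1.   ] cmd [0.5603 0.1886 0.153 ] 43.6 F [ 0.7   1.23 -0.6 ] w 0.0853
scene hook 74 [ 0.9909  0.1347  0.5476 -0.0986] ang 7.74 [ 0.5112 -0.1056  0.1748] [ 0.5924 -0.0877  0.1906]
grip px [178.05677182 134.90982478]
0.2 21 along y -0.049 0.049
0.21 63 along y -0.053 0.055
0.22 67 along y -0.052 0.055
0.23 56 along y -0.052 0.054
0.24 43 along y -0.065 0.067
0.25 112 along y -0.074 0.073
top hook 92 [ 0.9932  0.1161  0.5507 -0.0982] ang 6.67 [ 0.5063 -0.1063  0.1704] [ 0.5877 -0.0898  0.1921]
hook_tip [([0.5072, -0.1009, 0.1764], 0.55)]
stand_axis [([0.595, -0.0902, 0.1797], 0.97)]
hook_seat [([0.547, -0.0962, 0.1796], 0.61)]
```

View pics/b12.png

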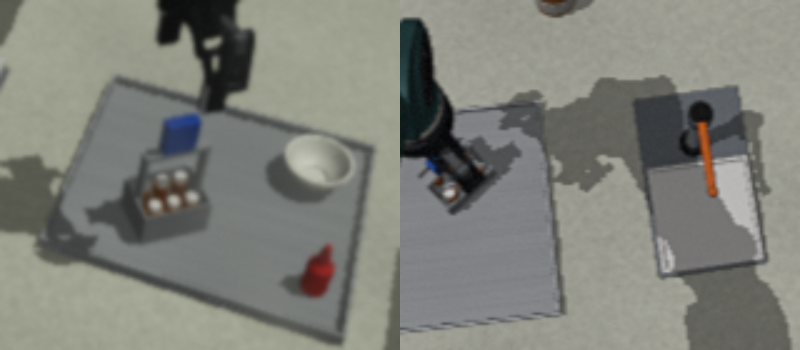

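The hook is at 6.7–7.7° in both views (home 7.4°), so it is home. In the crops the hook runs (700,118)→(712,190) and the grip is at (180,135), under the open jaws. Going down to grasp.

Request:
arm_command:
  commands:
    - {"x":3,"y":0,"z":0,"yaw":0}
    - {"x":6,"y":0,"z":0,"yaw":0}
    - {"x":7.9,"y":0,"z":0,"yaw":0}
    - {"x":7.9,"y":0,"z":0,"yaw":0}
    - {"x":7.9,"y":0,"z":0,"yaw":0}

```text
time: 18.25
eef_pos: [0.5613, 0.1884, 0.0751]
ee_rot: [0.279, 0.649, -0.278, 0.65]
wrist_force: [-0.0, 0.1, 0.5]
width: 0.0855
```

Request:
arm_command:
  commands:
    - {"x":0,"y":0,"z":0,"yaw":0}
    - {"x":0,"y":0,"z":0,"yaw":0}
    - {"x":0,"y":0,"z":0,"yaw":0}
    - {"x":0,"y":0,"z":0,"yaw":0}
    - {"x":0,"y":0,"z":0,"yaw":0}
    - {"x":0,"y":0,"z":0,"yaw":0}
    - {"x":0,"y":0,"z":0,"yaw":0}
    - {"x":0,"y":0,"z":0,"yaw":0}
  fingers: 1
  newtons: 40

```text
time: 19.25
eef_pos: [0.5606, 0.1886, 0.0743]
ee_rot: [0.279, 0.65, -0.278, 0.65]
wrist_force: [0.2, 1.6, 1.3]
width: 0.0136
```

```bash
python3 - <<'E'
from h import *
done(7.9,0,0,0); show()
c=snap('scene','s13.png')
i=c['img'][190:330,290:450][:,:,::-1]; a=cv2.resize(i,None,fx=4,fy=4)
cv2.imwrite('pics/b13.png',a)
E
```

```text
t 19.25 meas [0.5606 0.1886 0.0743] psi 43.6 down [ 0.001  0.    -1.   ] cmd [0.5603 0.1886 0.074 ] 43.6 F [0.23 1.59 1.35] w 0.0136
```

View pics/b13.png

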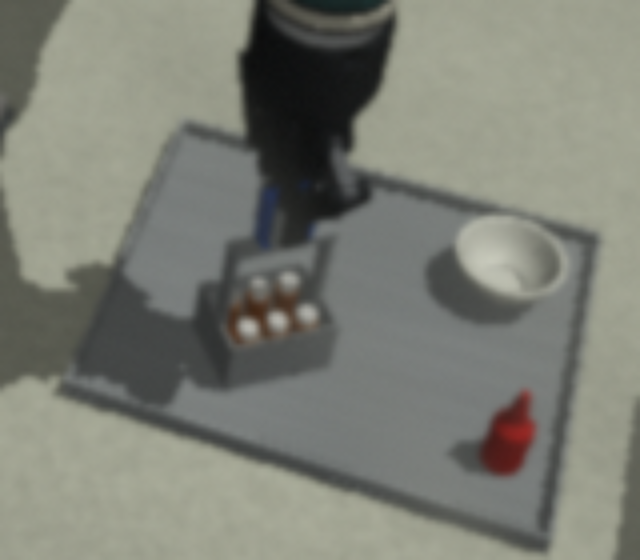

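It's gripped: the opening is 13.6 mm, and the fingers sit on the blue grip at (285,215). Next I'll lift and check.

Request:
arm_command:
  commands:
    - {"x":-0.5,"y":0,"z":0,"yaw":0}
    - {"x":-2,"y":0,"z":0,"yaw":0}
    - {"x":-5,"y":0,"z":0,"yaw":0}
    - {"x":-8,"y":0,"z":0,"yaw":0}
    - {"x":-11,"y":0,"z":0,"yaw":0}
    - {"x":-12.9,"y":0,"z":0,"yaw":0}
    - {"x":-12.9,"y":0,"z":0,"yaw":0}

```text
time: 20.18
eef_pos: [0.5611, 0.1884, 0.2046]
ee_rot: [0.279, 0.649, -0.278, 0.651]
wrist_force: [-0.1, 0.7, -3.6]
width: 0.0134
```

```bash
python3 - <<'E'
from h import *
done(-12.9,0,0,0); show()
c=snap('scene','s14.png')
i=c['img'][150:290,290:450][:,:,::-1]; a=cv2.resize(i,None,fx=4,fy=4)
cv2.imwrite('pics/b14.png',a)
for l in ('basket_eye','basket_grip'): print(l,optics.spot_point(l,'scene'))
print(row([.46,.03,.203],15),row([.452,-.05,.203],7.4),row([.455,-.110,.203],7.4))
E
```

```text
t 20.18 meas [0.5611 0.1884 0.2046] psi 43.6 down [ 0.003  0.001 -1.   ] cmd [0.5603 0.1886 0.203 ] 43.6 F [-0.06  0.75 -3.6 ] w 0.0134
basket_eye [{'centre': [0.5573, 0.1935, 0.2351], 'confidence': 0.76}]
basket_grip [{'centre': [0.5535, 0.1889, 0.2581], 'confidence': 0.9}]
{'x': np.float64(0.0), 'y': np.float64(-18.2), 'z': np.float64(4.57), 'yaw': 28.6} {'x': np.float64(0.0), 'y': np.float64(-24.3), 'z': np.float64(9.81), 'yaw': 36.2} {'x': np.float64(0.0), 'y': np.float64(-28.22), 'z': np.float64(14.36), 'yaw': 36.2}
```

View pics/b14.png

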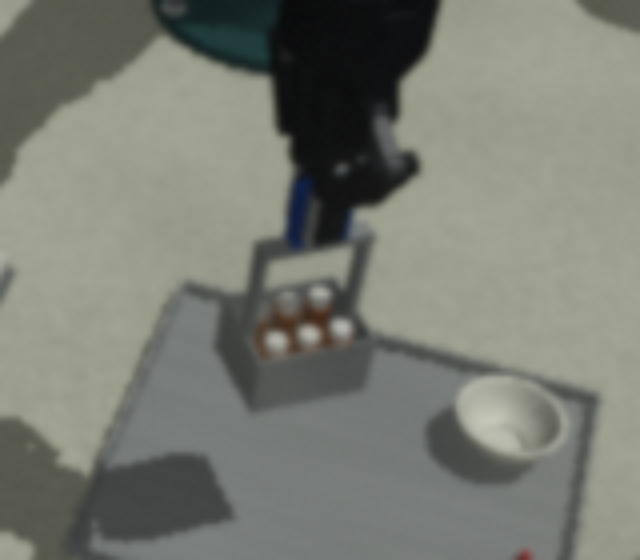

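```bash
python3 - <<'E'
from h import *
c=snap('scene','s15.png'); P=pts(c)
for r in range(196,220): print(r,[tuple(P[r,u].round(3).tolist()) for u in (364,370)], c['img'][r,370])
E
```

```text
196 [(0.569, 0.175, 0.277), (0.58, 0.19, 0.292)] [18 20 18]
197 [(0.57, 0.176, 0.276), (0.583, 0.191, 0.291)] [19 19 19]
198 [(0.572, 0.177, 0.275), (0.581, 0.191, 0.287)] [18 18 18]
199 [(0.573, 0.177, 0.273), (0.582, 0.191, 0.286)] [20 22 21]
200 [(0.572, 0.177, 0.27), (0.577, 0.191, 0.279)] [26 27 27]
201 [(0.573, 0.178, 0.268), (0.576, 0.191, 0.276)] [32 34 33]
202 [(0.571, 0.178, 0.264), (0.576, 0.192, 0.273)] [34 35 34]
203 [(0.573, 0.179, 0.262), (0.578, 0.192, 0.272)] [26 28 28]
204 [(0.574, 0.179, 0.26), (0.579, 0.193, 0.27)] [25 26 25]
205 [(0.574, 0.18, 0.258), (0.579, 0.193, 0.267)] [23 24 23]
206 [(0.572, 0.18, 0.253), (0.581, 0.194, 0.267)] [22 22 21]
207 [(0.573, 0.18, 0.251), (0.577, 0.194, 0.261)] [21 22 21]
208 [(0.572, 0.181, 0.248), (0.578, 0.194, 0.259)] [20 21 22]
209 [(0.572, 0.181, 0.246), (0.576, 0.195, 0.255)] [21 21 21]
210 [(0.572, 0.181, 0.243), (0.578, 0.195, 0.253)] [23 24 23]
211 [(0.57, 0.181, 0.238), (0.575, 0.195, 0.248)] [39 41 39]
212 [(0.572, 0.182, 0.237), (0.563, 0.193, 0.235)] [77 79 74]
213 [(0.57, 0.182, 0.232), (0.306, 0.145, 0.001)] [122 125 113]
214 [(0.318, 0.13, 0.0), (0.31, 0.147, 0.001)] [147 149 133]
215 [(0.323, 0.132, 0.001), (0.315, 0.148, 0.001)] [151 153 137]
216 [(0.327, 0.134, 0.001), (0.319, 0.15, 0.001)] [152 155 139]
217 [(0.331, 0.135, 0.001), (0.32, 0.151, -0.001)] [152 154 138]
218 [(0.336, 0.137, 0.001), (0.327, 0.152, 0.001)] [148 151 135]
219 [(0.341, 0.138, 0.002), (0.519, 0.188, 0.174)] [126 130 119]
```

It's lifted and hanging straight. The fingertips are about 15 mm above the bar's underside, so they'll clear the hook tip. Carrying it round to the outside of the hook.

Request:
arm_command:
  commands:
    - {"x":0,"y":-1.5,"z":0.5,"yaw":2}
    - {"x":0,"y":-4,"z":1,"yaw":6}
    - {"x":0,"y":-7,"z":1.8,"yaw":11}
    - {"x":0,"y":-10,"z":2.5,"yaw":16}
    - {"x":0,"y":-13,"z":3.3,"yaw":21}
    - {"x":0,"y":-16,"z":4,"yaw":26}
    - {"x":0,"y":-19,"z":5.2,"yaw":31}
    - {"x":0,"y":-22,"z":7.8,"yaw":36.2}
    - {"x":0,"y":-24.5,"z":10,"yaw":36.2}
    - {"x":0,"y":-26.5,"z":12.4,"yaw":36.2}
    - {"x":0,"y":-28.2,"z":14.4,"yaw":36.2}
    - {"x":0,"y":-28.2,"z":14.4,"yaw":36.2}

```text
time: 21.88
eef_pos: [0.4545, -0.114, 0.2034]
ee_rot: [0.468, 0.529, -0.469, 0.53]
wrist_force: [-0.0, 0.4, -2.5]
width: 0.0134
```

```bash
python3 - <<'E'
from h import *
done(0,-28.2,14.4,36.2); show()
c=hookfit('scene','s16.png')
i=c['img'][130:270,190:350][:,:,::-1]; a=cv2.resize(i,None,fx=4,fy=4)
cv2.imwrite('pics/b16.png',a)
for l in ('basket_eye','basket_grip','hook_tip','hook_seat'): print(l,optics.spot_point(l,'scene'))
for r in(.14,.11,.08,.055): print(row(np.append(np.array([.5965,-.092])-r*np.array([.9917,.1286]),.170),7.4))
E
```

```text
t 21.88 meas [ 0.4545 -0.114   0.2034] psi 7.0 down [ 0.001 -0.002 -1.   ] cmd [ 0.4554 -0.1102  0.203 ] 7.4 F [-0.04  0.38 -2.47] w 0.0134
scene hook 89 [ 0.9896  0.1438  0.538  -0.0997] ang 8.27 [ 0.4466 -0.1348  0.1652] [ 0.5923 -0.0888  0.1911]
basket_eye [{'centre': [0.4562, -0.1079, 0.2326], 'confidence': 0.72}]
basket_grip [{'centre': [0.4527, -0.1108, 0.257], 'confidence': 0.84}, {'centre': [0.4344, 0.3198, 0.0063], 'confidence': 0.53}]
hook_tip [{'centre': [0.5108, -0.1012, 0.1784], 'confidence': 0.68}]
hook_seat [{'centre': [0.5476, -0.0998, 0.181], 'confidence': 0.65}]
{'x': np.float64(3.3), 'y': np.float64(0.23), 'z': np.float64(0.01), 'yaw': -0.0}
{'x': np.float64(3.3), 'y': np.float64(3.23), 'z': np.float64(0.01), 'yaw': -0.0}
{'x': np.float64(3.3), 'y': np.float64(6.23), 'z': np.float64(0.01), 'yaw': -0.0}
{'x': np.float64(3.3), 'y': np.float64(8.73), 'z': np.float64(0.02), 'yaw': -0.0}
```

View pics/b16.png

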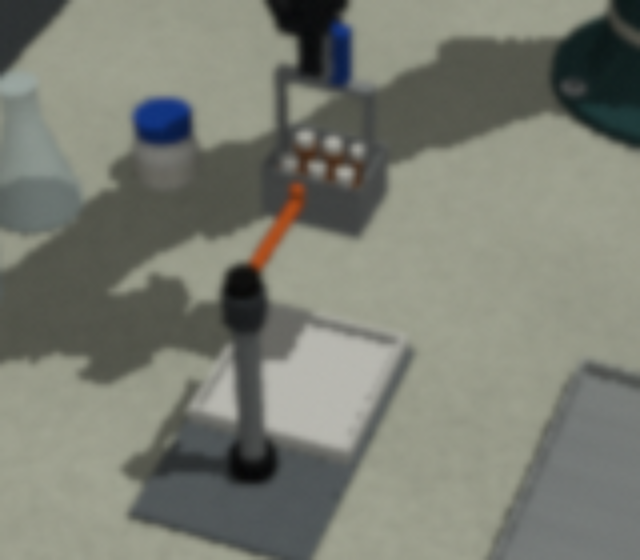

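The eye is in line with the hook and outside its tip: the tip is at (297,190), the eye frame at (280–370, 75–150). Lowering to passing height (bar about 13 mm above the tip) and sliding inward.

Request:
arm_command:
  commands:
    - {"x":1.3,"y":0,"z":0,"yaw":0}
    - {"x":2.6,"y":0,"z":0,"yaw":0}
    - {"x":2.6,"y":0,"z":0,"yaw":0}
    - {"x":2.6,"y":1,"z":0,"yaw":0}
    - {"x":2.6,"y":2,"z":0,"yaw":0}
    - {"x":2.6,"y":3,"z":0,"yaw":0}
    - {"x":2.6,"y":3,"z":0,"yaw":0}

```text
time: 23.0
eef_pos: [0.4867, -0.1064, 0.1774]
ee_rot: [0.467, 0.531, -0.466, 0.532]
wrist_force: [-0.3, -0.1, -3.3]
width: 0.0138
```

```bash
python3 - <<'E'
from h import *
done(2.6,3,0,0); show()
c=snap('scene','s17.png')
i=c['img'][130:270,190:350][:,:,::-1]; a=cv2.resize(i,None,fx=4,fy=4)
cv2.imwrite('pics/b17.png',a)
for l in ('basket_eye','hook_tip'): print(l,optics.spot_point(l,'scene'))
E
```

```text
t 23.0 meas [ 0.4867 -0.1064  0.1774] psi 7.5 down [ 0.001 -0.001 -1.   ] cmd [ 0.4852 -0.1063  0.177 ] 7.4 F [-0.34 -0.06 -3.35] w 0.0138
basket_eye [{'centre': [0.4853, -0.1015, 0.208], 'confidence': 0.65}]
hook_tip [{'centre': [0.5111, -0.1002, 0.1788], 'confidence': 0.75}]
```

View pics/b17.png

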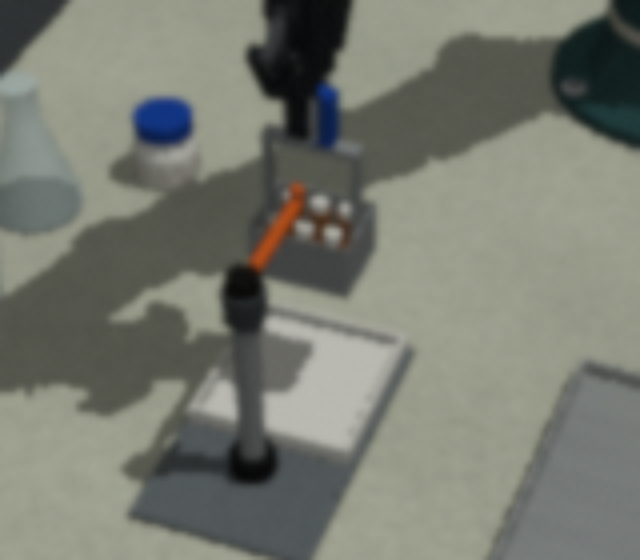

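The tip (297,188) lies inside the opening, below the bar (y≈140) and above the vials. Sliding in to r≈52 mm.

Request:
arm_command:
  commands:
    - {"x":0,"y":1,"z":0,"yaw":0}
    - {"x":0,"y":2,"z":0,"yaw":0}
    - {"x":0,"y":3,"z":0,"yaw":0}
    - {"x":0,"y":4,"z":0,"yaw":0}
    - {"x":0,"y":5,"z":0,"yaw":0}
    - {"x":0,"y":5.9,"z":0,"yaw":0}
    - {"x":0,"y":5.9,"z":0,"yaw":0}
    - {"x":0,"y":5.9,"z":0,"yaw":0}

```text
time: 24.15
eef_pos: [0.5429, -0.0991, 0.177]
ee_rot: [0.467, 0.531, -0.467, 0.531]
wrist_force: [0.9, -0.4, -2.5]
width: 0.0134
```

```bash
python3 - <<'E'
from h import *
done(0,5.9,0,0); show()
c=hookfit('scene','s18.png')
i=c['img'][130:270,190:350][:,:,::-1]; a=cv2.resize(i,None,fx=4,fy=4)
cv2.imwrite('pics/b18.png',a)
for l in ('basket_eye','hook_tip','hook_seat'): print(l,optics.spot_point(l,'scene'))
E
```

```text
t 24.15 meas [ 0.5429 -0.0991  0.177 ] psi 7.4 down [-0.001  0.    -1.   ] cmd [ 0.5437 -0.0987  0.177 ] 7.4 F [ 0.87 -0.35 -2.49] w 0.0134
scene hook 66 [ 0.9902  0.1398  0.5515 -0.0978] ang 8.04 [ 0.5181 -0.1051  0.1753] [ 0.5912 -0.0871  0.1864]
basket_eye []
hook_tip [{'centre': [0.5967, -0.0932, 0.0014], 'confidence': 0.67}, {'centre': [0.5123, -0.1025, 0.1786], 'confidence': 0.55}]
hook_seat [{'centre': [0.549, -0.1002, 0.1805], 'confidence': 0.67}]
```

View pics/b18.png

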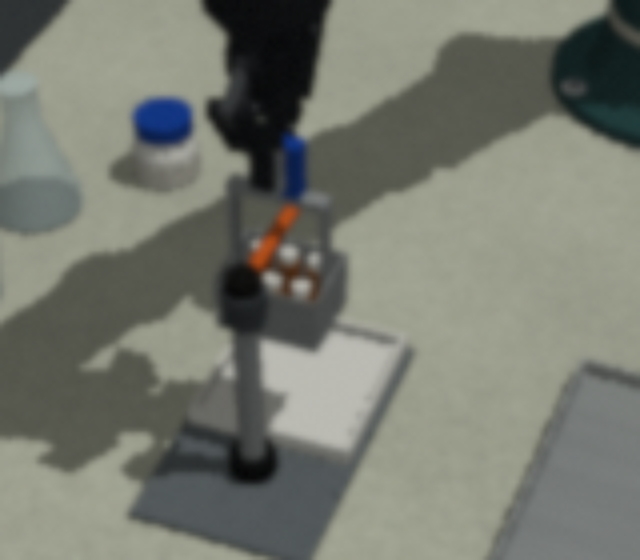

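The peg is through the eye at r≈53 mm, with the bar above it. Lowering slowly while watching Fz.

Request:
arm_command:
  commands:
    - {"x":0.5,"y":0,"z":0,"yaw":0}
    - {"x":1.0,"y":0,"z":0,"yaw":0}
    - {"x":1.5,"y":0,"z":0,"yaw":0}
    - {"x":1.7,"y":0,"z":0,"yaw":0}
    - {"x":1.9,"y":0,"z":0,"yaw":0}
    - {"x":1.9,"y":0,"z":0,"yaw":0}

```text
time: 25.1
eef_pos: [0.5434, -0.099, 0.158]
ee_rot: [0.467, 0.531, -0.467, 0.531]
wrist_force: [-0.1, 0.1, -3.3]
width: 0.0136
```

Request:
arm_command:
  commands:
    - {"x":0.1,"y":0,"z":0,"yaw":0}
    - {"x":0.2,"y":0,"z":0,"yaw":0}
    - {"x":0.3,"y":0,"z":0,"yaw":0}
    - {"x":0.3,"y":0,"z":0,"yaw":0}

```text
time: 25.6
eef_pos: [0.5434, -0.099, 0.155]
ee_rot: [0.467, 0.531, -0.467, 0.531]
wrist_force: [-0.4, 0.6, -3.9]
width: 0.0134
```

Request:
arm_command:
  commands:
    - {"x":0.1,"y":0,"z":0,"yaw":0}
    - {"x":0.2,"y":0,"z":0,"yaw":0}
    - {"x":0.2,"y":0,"z":0,"yaw":0}

```text
time: 25.98
eef_pos: [0.5435, -0.099, 0.1531]
ee_rot: [0.467, 0.531, -0.467, 0.531]
wrist_force: [-0.1, 0.7, -3.1]
width: 0.0136
```

Request:
arm_command:
  commands:
    - {"x":0.1,"y":0,"z":0,"yaw":0}
    - {"x":0.2,"y":0,"z":0,"yaw":0}
    - {"x":0.2,"y":0,"z":0,"yaw":0}

```text
time: 26.35
eef_pos: [0.5434, -0.0993, 0.1518]
ee_rot: [0.467, 0.531, -0.467, 0.531]
wrist_force: [-2.0, 0.4, 5.1]
width: 0.0135
```

Request:
arm_command:
  commands:
    - {"x":0.1,"y":0,"z":0,"yaw":0}
    - {"x":0.15,"y":0,"z":0,"yaw":0}
    - {"x":0.15,"y":0,"z":0,"yaw":0}

```text
time: 26.72
eef_pos: [0.5434, -0.0996, 0.1511]
ee_rot: [0.467, 0.531, -0.467, 0.531]
wrist_force: [-4.9, 1.5, 10.8]
width: 0.0135
```

```bash
python3 - <<'E'
from h import *
done(1.9+.3+.2+.2+.15,0,0,0); show()
c=hookfit('scene','s19.png')
i=c['img'][130:270,190:350][:,:,::-1]; a=cv2.resize(i,None,fx=4,fy=4)
cv2.imwrite('pics/b19.png',a); show()
E
```

```text
t 26.73 meas [ 0.5434 -0.0996  0.1511] psi 7.3 down [ 0.     0.001 -1.   ] cmd [ 0.5437 -0.0987  0.1495] 7.4 F [-4.86  1.46 10.77] w 0.0135
scene hook 36 [ 0.9879  0.1551  0.5682 -0.0958] ang 8.92 [ 0.5519 -0.1015  0.1747] [ 0.5921 -0.0893  0.1858]
t 26.77 meas [ 0.5434 -0.0996  0.1511] psi 7.3 down [ 0.     0.001 -1.   ] cmd [ 0.5437 -0.0987  0.1495] 7.4 F [-4.68  0.86 10.79] w 0.0135
```

View pics/b19.png

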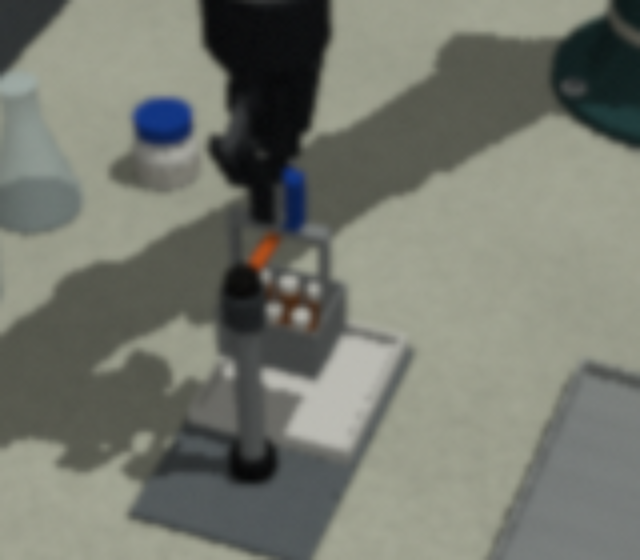

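The bar rests on the peg, but I'm now pressing with about 14 N. Backing up until the wrist reads near zero, so the hook carries just the basket.

Request:
arm_command:
  commands:
    - {"x":-0.1,"y":0,"z":0,"yaw":0}
    - {"x":-0.2,"y":0,"z":0,"yaw":0}
    - {"x":-0.25,"y":0,"z":0,"yaw":0}
    - {"x":-0.25,"y":0,"z":0,"yaw":0}

```text
time: 27.28
eef_pos: [0.5435, -0.0991, 0.1522]
ee_rot: [0.467, 0.531, -0.467, 0.531]
wrist_force: [-2.4, 0.1, 2.6]
width: 0.0134
```

Request:
arm_command:
  commands:
    - {"x":-0.05,"y":0,"z":0,"yaw":0}
    - {"x":-0.05,"y":0,"z":0,"yaw":0}
    - {"x":-0.05,"y":0,"z":0,"yaw":0}

```text
time: 27.65
eef_pos: [0.5435, -0.099, 0.1525]
ee_rot: [0.467, 0.531, -0.467, 0.531]
wrist_force: [-1.1, -0.0, 0.6]
width: 0.0134
```

```bash
python3 - <<'E'
from h import *
done(-.3,0,0,0); show()
E
```

```text
t 27.65 meas [ 0.5435 -0.099   0.1525] psi 7.4 down [-0. -0. -1.] cmd [ 0.5437 -0.0987  0.1525] 7.4 F [-1.07 -0.04  0.58] w 0.0134
```

The wrist reads about 0.6 N, so the hook carries the basket. Opening partway.

Request:
arm_command:
  commands:
    - {"x":0,"y":0,"z":0,"yaw":0}
    - {"x":0,"y":0,"z":0,"yaw":0}
    - {"x":0,"y":0,"z":0,"yaw":0}
    - {"x":0,"y":0,"z":0,"yaw":0}
    - {"x":0,"y":0,"z":0,"yaw":0}
    - {"x":0,"y":0,"z":0,"yaw":0}
  fingers: 0.6

```text
time: 28.4
eef_pos: [0.5435, -0.099, 0.1526]
ee_rot: [0.467, 0.531, -0.467, 0.531]
wrist_force: [0.1, -0.3, 1.0]
width: 0.0342
```

```bash
python3 - <<'E'
from h import *
show()
c=hookfit('scene','s20.png')
i=c['img'][130:270,190:350][:,:,::-1]; a=cv2.resize(i,None,fx=4,fy=4)
cv2.imwrite('pics/b20.png',a); show()
E
```

```text
t 28.4 meas [ 0.5435 -0.099   0.1526] psi 7.4 down [ 0. -0. -1.] cmd [ 0.5437 -0.0987  0.1525] 7.4 F [ 0.15 -0.26  0.97] w 0.0342
scene hook 36 [ 0.989   0.148   0.568  -0.0953] ang 8.51 [ 0.5487 -0.102   0.1751] [ 0.5926 -0.0869  0.1863]
t 28.45 meas [ 0.5435 -0.099   0.1526] psi 7.4 down [ 0.  0. -1.] cmd [ 0.5437 -0.0987  0.1525] 7.4 F [-0.55  0.36  0.15] w 0.0344
```

View pics/b20.png

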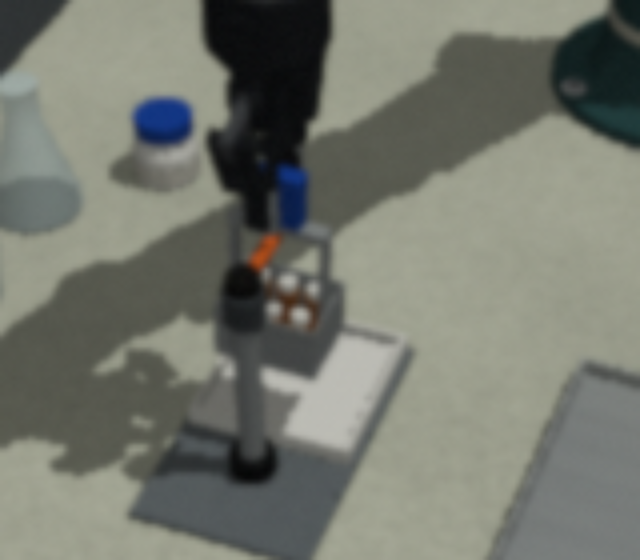

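The basket hangs upright with the jaws clear (34 mm on the 14 mm grip). Rising straight up and then away.

Request:
arm_command:
  commands:
    - {"x":-0.7,"y":0,"z":0,"yaw":0}
    - {"x":-1.5,"y":0,"z":0,"yaw":0}
    - {"x":-3,"y":0,"z":0,"yaw":0}
    - {"x":-5,"y":0,"z":0,"yaw":0}
    - {"x":-8,"y":0,"z":0,"yaw":0}
    - {"x":-12,"y":0,"z":0,"yaw":0}
    - {"x":-14,"y":0,"z":0,"yaw":0}
    - {"x":-14,"y":0,"z":-5,"yaw":0}
    - {"x":-14,"y":0,"z":-10,"yaw":0}
    - {"x":-14,"y":0,"z":-15,"yaw":0}
    - {"x":-14,"y":0,"z":-20,"yaw":0}
    - {"x":-14,"y":0,"z":-20,"yaw":0}

```text
time: 29.95
eef_pos: [0.5173, 0.1047, 0.293]
ee_rot: [0.465, 0.534, -0.464, 0.533]
wrist_force: [0.5, -0.6, -0.7]
width: 0.0342
```

```bash
python3 - <<'E'
from h import *
done(-14,0,-20,0); show()
c=hookfit('scene','s21.png')
i=c['img'][110:320,190:450][:,:,::-1]; a=cv2.resize(i,None,fx=1.9,fy=1.9)
for l in ('basket_eye','basket_grip','hook_tip','hook_seat','dish','dropper','brown_bottle','flask','beaker','jar'): print(l,[(np.round(d['centre'],3).tolist(),round(d['confidence'],2)) for d in optics.spot_point(l,'scene')[:1]])
c=hookfit('top','t21.png')
for l in ('basket_eye','basket_grip','hook_tip','hook_seat','dish','dropper','brown_bottle','flask','beaker','jar'): print(l,[(np.round(d['centre'],3).tolist(),round(d['confidence'],2)) for d in optics.spot_point(l,'top')[:1]])
i=c['img'][140:300,240:400][:,:,::-1]; b=cv2.resize(i,(304,399)) if 0 else cv2.resize(i,(300,399))
cv2.imwrite('pics/b21.png',np.hstack([a[:399],b]))
E
```

```text
t 29.95 meas [0.5173 0.1047 0.293 ] psi 7.9 down [-0.     0.002 -1.   ] cmd [0.5179 0.0996 0.2925] 7.4 F [ 0.52 -0.59 -0.7 ] w 0.0342
scene hook 34 [ 0.9869  0.1612  0.5695 -0.0956] ang 9.28 [ 0.5498 -0.1001  0.1743] [ 0.5904 -0.0878  0.1851]
basket_eye [([0.545, -0.098, 0.183], 0.6)]
basket_grip [([0.542, -0.094, 0.202], 0.68)]
hook_tip [([0.513, -0.103, 0.176], 0.49)]
hook_seat [([0.547, -0.103, 0.18], 0.65)]
dish [([0.433, 0.318, 0.007], 0.89)]
dropper [([0.572, 0.352, 0.002], 0.58)]
brown_bottle [([0.786, 0.072, 0.003], 0.8)]
flask [([0.42, -0.405, -0.002], 0.75)]
beaker [([0.541, -0.379, -0.001], 0.9)]
jar [([0.334, -0.328, 0.0], 0.66)]
top hook 73 [ 0.9924  0.1234  0.5474 -0.0989] ang 7.09 [ 0.5056 -0.1069  0.1702] [ 0.5878 -0.0903  0.1925]
basket_eye [([0.544, -0.097, 0.178], 0.85)]
basket_grip [([0.541, -0.096, 0.206], 0.65)]
hook_tip [([0.507, -0.102, 0.179], 0.5)]
hook_seat [([0.545, -0.099, 0.182], 0.57)]
dish [([0.436, 0.32, 0.002], 0.61)]
dropper [([0.571, 0.347, 0.005], 0.41)]
brown_bottle [([0.782, 0.077, 0.005], 0.52)]
flask [([0.423, -0.406, 0.001], 0.79)]
beaker [([0.541, -0.381, 0.002], 0.57)]
jar [([0.333, -0.332, -0.004], 0.76)]
```

View pics/b21.png

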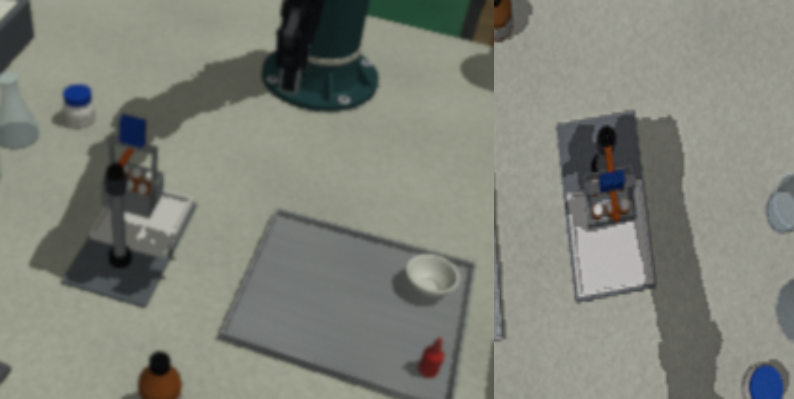

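The basket hangs on the hook (scene (140,160), top (610,185)). The top view gives the hook at 7.1° against 7.4° home, and the bystanders haven't moved. I'll let it settle briefly and then hand in.

Request:
arm_command:
  commands:
    - {"x":0,"y":0,"z":0,"yaw":0}
    - {"x":0,"y":0,"z":0,"yaw":0}
    - {"x":0,"y":0,"z":0,"yaw":0}
    - {"x":0,"y":0,"z":0,"yaw":0}
    - {"x":0,"y":0,"z":0,"yaw":0}
    - {"x":0,"y":0,"z":0,"yaw":0}

```text
time: 31.8
eef_pos: [0.5178, 0.0993, 0.2926]
ee_rot: [0.467, 0.531, -0.467, 0.531]
wrist_force: [-0.2, 0.5, -0.7]
width: 0.0345
```

```bash
python3 - <<'E'
from h import *
c=hookfit('top','t22.png'); print([(d['centre']) for d in optics.spot_point('basket_eye','top')[:1]]); show()
print(workorder.hand_in())
E
```

```text
top hook 74 [ 0.9929  0.1189  0.5355 -0.1004] ang 6.83 [ 0.5069 -0.1071  0.1746] [ 0.5883 -0.0902  0.1949]
[[0.5432, -0.0968, 0.1809]]
t 31.9 meas [0.5178 0.0994 0.2926] psi 7.4 down [ 0. -0. -1.] cmd [0.5179 0.0996 0.2925] 7.4 F [-0.13  0.52  0.3 ] w 0.0341
the job is handed in; nothing more can be done
None
```

The hook is home, the basket hangs on it, and I handed the job in at about 32 s; no verdict is given. I pushed the hook round with shut fingertips and held it on its stop at about 10.6 N before letting go. I then passed the basket's eye over the tip, lowered it until the wrist read about 0.6 N, opened the jaws and drew the arm away.

**Last checks:**
- **Hook:** the top camera has it at 6.8–7.1°, against a home direction of 7.4°. That puts the tip about 1 mm off the line, inside the 4 mm limit.
- **Basket:** its eye was found at (0.543, −0.097, 0.181), about 4 mm from the seat sideways and level with it. It looked upright and still.
- **Bystanders:** all six were found within about 6 mm of where they started, which is roughly how well the networks measure.

**What disagreed or went less smoothly:**
- **Fingertip position:** the shut fingertips are about 41 mm short of the reported TCP. My first push passed above the hook without touching it, so I lowered by that amount.
- **Hook angle in the scene view:** with the basket in the way, the scene camera read 8.5–9.3°. I trusted the top view, where more of the hook showed.
- **Lowering:** I pressed the basket onto the hook at about 14 N for a moment (limit 25 N) before backing off.
- **Refused move:** one move call was rejected because its rows had no yaw; the arm did not move.

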